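# Load the slide tray under the lamp guard and reset the tripped lamp supply

### The arm

A 6-joint arm with a two-finger parallel gripper is mounted at the origin on the work surface. World frame = base frame: x ahead of the robot, y to its left, z up, the work surface at z = 0. Lengths are in m, angles in rad, forces in N, time in s.
With the tool pointing down it reaches from about 0.35 to 0.875 m from the base axis. Payload 15.5 kg.
Tool frame: the origin (TCP) lies midway between the tips of the shut fingers; the grasp point (between the pads) lies 19 mm behind it (manip.grasp_offset is the distance from the TCP to the grasp point, in m); z points along the fingers, y is the direction in which the jaws open and shut (so a half turn about z gives the same grasp; the last joint's range is limited). The gripper opens to 85 mm and grips with 20 to 120 N. Pads are 22 mm wide; open, the fingers measure 114 mm over their backs; the gripper's body (76 mm by 85 mm) begins 54 mm behind the grasp point. The pads swing forward as they close: fully open they stand 13 mm farther back than shut.
Start: joints at [1.016, 0.494, 1.345, -0, 1.302, -0.096], TCP at [0.277, 0.56, 0.231] pointing down, gripper open.
Joint ranges: [-2.91, 2.91], [-0.82, 2.16], [0.22, 2.67], [-1.22, 4.37], [0.12, 2.79], [-3.08, 3.08]. Speed limits (rad/s): [1.89, 1.89, 2.57, 3.01, 3.01, 3.01].

### API

Orientations are given as a rotation vector (axis times angle).
In Python, from cell import manip gives the robot as it stands.
- The arm moves only by the tool step_arm, never from a script. Its argument "series" is a list of rows, each a list of 5 numbers: the shift along the tool's x, y, z in m, then the turn about the tool's z in degrees, then the finger opening in m, from 0 to 0.0854. A call has 1 to 8 rows; each row is the pose to reach, as a shift and turn from the pose commanded when the call began, along the tool's axes at that moment; what a row does not reach only later rows make up. A row lasts 1/12 s, in which the tool goes at most 41.7 mm and 7.16 degrees, less where a joint would pass 70% of its speed; a pose out of reach is approached as far as the arm can. A call with a gripper value outside its range is refused whole. The fingers move at their own pace and stop on an object; "grip_force" is the grip in N (left out, the last holds). Time passes only in rows, so rows that repeat a pose let the fingers close. It gives the time, the measured TCP pose, the force and the opening at its end, in the units of the state.
- manip.get_obs(): the state, without advancing time (a new reading comes with each control period).
- manip.camera(name): name is "scene" or "top"; returns the picture (384x512x3 uint8, red, green, blue); there is no depth.
- manip.get_calibration(name): a dict with "K" (3x3 intrinsics, pixels), "world_from_camera" (4x4, takes a point from camera to world coordinates). Camera axes: x right, y down, z forward; pixel columns grow to the right and rows downward; lengths in m; the calibration is good to about 2 mm. A picture is of the moment at which its call begins. get_calibration takes no time and is no camera call.
- manip.hand_in(): hands the job in, once; it reports no verdict.
Trained networks look in the newest picture that a camera, given by its name, has taken for a name from the list of things; names that differ only in an ending like _2 or _b are one class to them, and where a whole thing is asked for, a point or a joint stands for the part that bears it (a point fixed in the world has none). Each returns a list of dicts, best first, with "conf" (0 to 1); they miss things now and then, are a little off and sometimes report something else, mostly with a low value. They report only what shows in the picture. A call takes as long as a camera call. They do not tell look-alikes from the thing itself.
- manip.find_in(query, camera): "location" ([x, y, z] in m, in world coordinates, good to about 4 mm: the middle of the surface that is visible of it).
- manip.outline_of(query, camera): "mask" (384x512 bool, what is visible of it).
- manip.spot_point(query, camera): "location" ([x, y, z] in m, in world coordinates, good to about 4 mm: a listed point, or the origin of a listed thing).
The state is a dict: "clock": time; "joints": joint angles; "dq": joint speeds; "joint_torque": joint torques, N m; "eef_pos": TCP position; "tool_rot": TCP orientation; "contact_force": force on the tool from outside, world axes, zero at the start; "moment": the same for the moment, N m; "width": opening from 0.0 (shut) to 1.0 (fully open).
Only numpy, scipy, OpenCV 4.12 (cv2) and the standard library are available. Lean on these libraries where they do the work, as an engineer would, in place of code of your own. Each camera call takes 0.05 s, during which the arm holds its last target.

### The job

The slide-curing lamp has tripped. Set the slide tray lengthways on the white open bed in front of the amber guard, use the green push stick (never the hand) to push it in under the guard until it is fully home against the stop, and stand the push stick back on its base on the bare bench. Only then reset the tripped orange lever on the ivory supply: push it fully off, then throw it fully on, leaving the two grey levers on and the other things on the bench where they are.

Things in the scene. Friction and masses are not known exactly. Their poses are not given: they have to be found in the camera images.
- guard: Fixed curing station, place and turn vary. Origin: on the bench surface, on the centre line, in the plane of the tunnel mouth; x = feed direction (into the tunnel), z up. White bed 112 mm wide, top 6 mm above the bench, starting at x = -130 mm. From x = -130 to 0 it is open above, with two 10 mm thick steel side rails, 92 mm apart inside, 18 mm high above the bench.
- mouth (a point): Centre of the mouth of the amber clear tunnel, on the bed's top (6 mm above the bench), axes as the station's. The tunnel runs from here to x = 185 mm, 92 mm wide inside; the opening is 44 mm high, the tunnel's outside top 56 mm above the bench. An ivory lamp house, 130 mm wide, 150 mm high, stands behind, x = 185 to 270 mm.
- stop (a point): Centre of the foot of the black rubber stop's face, on the bed's top, 170 mm inside the mouth. The tray is home with its front end against it: tray centre 115 mm inside the mouth, rear end 60 mm inside.
- tray: Loose slide tray, about 0.25 kg: aluminium plate 110 mm (x) by 82 mm (y) by 14 mm, with a blue spine to grip on its middle, 70 mm long (x), 14 mm thick (y), 14 to 36 mm above the underside. Slides are fixed beside the spine. Origin: centre of the underside. Either end may go in first. Lies on the bench at one of two places, the push stick at the other.
- push_stick: Loose green push stick, about 0.16 kg: base bar 180 mm (x) by 36 mm (y) by 14 mm high, with an upright grip 40 mm long (x), 14 mm thick (y), 14 to 76 mm above the underside, its centre at x = -45 mm. The pushing nose, with a black face, is the end at x = +90 mm, about towards the station at the start. Origin: centre of the underside. Stands on its base.
- supply: Fixed ivory lamp supply, a box 170 mm (x) by 235 mm (y) by 80 mm high; place and turn vary. Origin: centre of the underside. On its top three black cut-out blocks, 85 mm (x) by 46 mm (y) by 24 mm high, stand in a row along y, 65 mm apart, in any order, each with a lever.
- trip_hinge (a point): Hinge point of the orange lever of the tripped lamp cut-out, 102 mm above the bench (2 mm below its black block's top); fixed. Its x axis points, level, to the ON side (white bar on the black block; the OFF side has a white dot), y along the hinge, z up.
- trip_lever (a joint): Orange lever's angle, rad: 0 = fully off (leans 0.55 rad from upright to the hinge's -x, dot side), 1.1 = fully on (leans 0.55 to +x, bar side), both hard stops; tripped = 0.38 to 0.75. A bar 10 mm thick (x), 18 wide (y), with a head 14 thick, 30 wide, ending 73 mm from the hinge. Stiff (0.12 N m friction, 2 to 4 N at the lever), stays where left.
- fan_lever (a joint): Angle of one grey lever, a neighbour of the same shape and directions. It is on (about 1.1) and must stay on.
- stage_lever (a joint): Angle of the other grey lever, likewise on (about 1.1); must stay on.
- oil: Bystander: amber bottle, 36 mm across, 85 mm high. Origin: centre of the underside.
- dish: Bystander: shallow white dish 90 mm across, 18 mm high. Origin: centre of the underside.
- beaker: Bystander: white cup 68 mm across, 80 mm high. Origin: centre of the underside.
- mouse: Bystander: white computer mouse 100 x 58 x 34 mm. Origin: centre of the underside.
- screwdriver: Bystander: screwdriver 160 mm long lying on the bench. Origin: under its middle.
There are look-alikes about, which are no part of the job. There is more than one size of the push_stick; the job needs the smaller. Leave any turquoise look-alike of the tray alone.

How it is judged:
By the outcome, as a careful person would: the job done as asked, in the order asked, and still so for the second after the job is handed in, with the robot touching nothing.
It also fails if it takes over 72 s, if anything falls off the work surface, if the arm or the gripper's body presses on something with over 40 N, if the wrist force passes 120 N, or if a joint passes its speed limit or range.

## Working session

There is one attempt and no reset: what is moved stays moved. The work goes in short steps, Python scripts to look and compute and a tool call to move; the robot and the scene stay as the last step left them, time stands still between calls to the robot, and variables do not carry over. Pictures are saved under pics/ and viewed, and the job is handed in when it is done.

Besides the shell and the picture viewer there is one more tool, called after "Call:" as name(argument=value, ...), one argument or row to a line, values as JSON. step_arm: Moves the arm, as the interface text tells. Its arguments: {"type":"object","properties":{"series":{"type":"array"},"grip_force":{"type":"number"}},"required":["series"]}

```bash
ls; mkdir -p pics
python3 - <<'E'
from cell import manip
import cv2,numpy as np
for n in ("scene","top"):
    im=manip.camera(n); cv2.imwrite(f"pics/{n}0.png",im[:,:,::-1])
    c=manip.get_calibration(n); print(n,np.round(c["K"],1).tolist(),np.round(c["world_from_camera"],3).tolist())
print(manip.get_obs())
E
```

```text
pics
scene [[367.8, 0.0, 256.2], [0.0, 367.8, 194.9], [0.0, 0.0, 1.0]] [[0.859, 0.277, -0.431, 0.934], [0.513, -0.456, 0.728, -0.8], [0.005, -0.846, -0.533, 0.694], [0.0, 0.0, 0.0, 1.0]]
top [[416.8, 0.0, 258.1], [0.0, 416.8, 191.8], [0.0, 0.0, 1.0]] [[0.028, -0.996, 0.08, 0.323], [-0.999, -0.03, -0.014, 0.001], [0.016, -0.08, -0.997, 1.519], [0.0, 0.0, 0.0, 1.0]]
{'clock': 0.1, 'joints': array([ 1.01547234e+00,  4.94143058e-01,  1.34606184e+00,  5.55893411e-07,
        1.30248298e+00, -9.54838089e-02]), 'dq': array([-0.0002121 , -0.00095524, -0.00157516, -0.00108109,  0.00021886,
        0.00098069]), 'joint_torque': array([ 2.37539796e-03, -8.83580804e+01, -3.84566295e+01,  6.54970972e-05,
        4.95442946e-03, -1.28468532e-04]), 'eef_pos': array([0.27719906, 0.55981415, 0.23074867]), 'tool_rot': array([-7.15888293e-01, -3.05857854e+00,  1.62964674e-03]), 'contact_force': array([ 0.7794113 , -0.76758378, -0.2473743 ]), 'moment': array([ 0.00947372,  0.0329654 , -0.06231876]), 'width': 1.0028556422831088}
```

View pics/scene0.png

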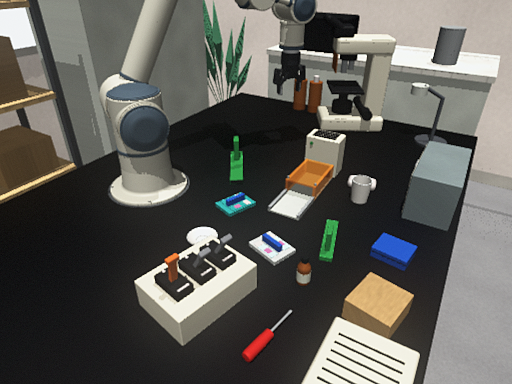

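View pics/top0.png

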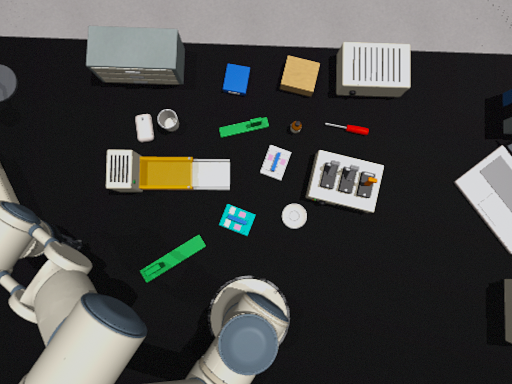

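Run:
```python
from cell import manip
import numpy as np
for cam in ("top","scene"):
  for f,qs in (("spot_point",["guard","mouth","stop","tray","push_stick","supply","trip_hinge"]),("find_in",["tray","push_stick","trip_lever"])):
    for q in qs:
      r=getattr(manip,f)(q,cam)
      print(cam,f,q,[(np.round(d["location"],3).tolist(),round(d["conf"],2)) for d in r][:4])
```

```text
top spot_point guard [([0.503, 0.216, 0.002], 0.83)]
top spot_point mouth [([0.51, 0.213, 0.005], 0.92)]
top spot_point stop []
top spot_point tray [([0.559, -0.078, 0.003], 0.98), ([0.343, 0.054, -0.001], 0.79)]
top spot_point push_stick [([0.198, 0.279, -0.003], 0.95), ([0.686, 0.039, -0.002], 0.76)]
top spot_point supply [([0.493, -0.327, 0.002], 0.67)]
top spot_point trip_hinge [([0.475, -0.391, 0.095], 0.67)]
top find_in tray [([0.346, 0.052, 0.019], 0.97), ([0.559, -0.08, 0.018], 0.72)]
top find_in push_stick [([0.198, 0.275, 0.019], 0.84), ([0.685, 0.037, 0.012], 0.61), ([0.559, -0.082, 0.021], 0.22)]
top find_in trip_lever [([0.48, -0.387, 0.176], 0.43)]
scene spot_point guard [([0.504, 0.217, -0.002], 0.63)]
scene spot_point mouth [([0.504, 0.212, 0.004], 0.93)]
scene spot_point stop [([0.499, 0.386, 0.006], 0.85), ([0.691, 0.304, 0.002], 0.54)]
scene spot_point tray [([0.343, 0.052, -0.002], 0.68), ([0.56, -0.08, 0.002], 0.57)]
scene spot_point push_stick [([0.684, 0.038, 0.002], 0.94), ([0.204, 0.276, 0.001], 0.69)]
scene spot_point supply [([0.492, -0.323, 0.002], 0.78)]
scene spot_point trip_hinge [([0.477, -0.388, 0.1], 0.74)]
scene find_in tray [([0.353, 0.037, 0.016], 0.78), ([0.57, -0.093, 0.018], 0.57)]
scene find_in push_stick [([0.21, 0.269, 0.024], 0.59), ([0.694, -0.006, 0.017], 0.57)]
scene find_in trip_lever [([0.485, -0.393, 0.154], 0.65)]
```

Candidates (top pixels): the tray is silver with a blue spine at (276,162), and the turquoise look-alike is at (237,219). The push sticks are a small one at (244,127) and a big one at (173,258). The orange lever is at (370,180). The networks' heights (tray and stick at z≈0) fit. I'll use the silver tray and the small stick. Next is a close crop and a yaw measurement.

```bash
cat > h.py <<'E'
from cell import manip
import cv2,numpy as np
def proj(cam,P):
    c=manip.get_calibration(cam);T=np.linalg.inv(c["world_from_camera"])
    p=np.atleast_2d(P)@T[:3,:3].T+T[:3,3]; q=p@np.array(c["K"]).T
    return q[:,:2]/q[:,2:]
def back(cam,uv,z):
    c=manip.get_calibration(cam);W=np.array(c["world_from_camera"]);K=np.array(c["K"])
    uv=np.atleast_2d(uv).astype(float)
    d=np.c_[uv,np.ones(len(uv))]@np.linalg.inv(K).T@W[:3,:3].T
    s=(z-W[2,3])/d[:,2]; return W[:3,3]+d*s[:,None]
def rect(cam,mask,z):
    cs,_=cv2.findContours(mask.astype(np.uint8),cv2.RETR_EXTERNAL,cv2.CHAIN_APPROX_NONE)
    c=max(cs,key=cv2.contourArea)[:,0]
    P=back(cam,c,z)[:,:2]
    (x,y),(w,h),a=cv2.minAreaRect((P*1000).astype(np.float32))
    if w<h: w,h,a=h,w,a+90
    return x,y,w,h,a
def crop(cam,im,u,v,r,k,name):
    u0=max(u-r,0);v0=max(v-r,0)
    cv2.imwrite("pics/"+name,cv2.resize(im[v0:v+r,u0:u+r,::-1],None,fx=k,fy=k,interpolation=cv2.INTER_CUBIC))
E
python3 - <<'E'
from h import *
im=manip.camera("top"); hsv=cv2.cvtColor(im,cv2.COLOR_RGB2HSV)
cv2.imwrite("pics/t1.png",cv2.resize(im[90:240,95:395,::-1],None,fx=2.6,fy=2.6,interpolation=cv2.INTER_CUBIC))
for q,z in (("tray",.014),("push_stick",.014),("supply",.08),("trip_lever",.15),("guard",.05)):
    for d in manip.outline_of(q,"top"):
        m=d["mask"]; v,u=np.where(m)
        print(q,round(d["conf"],2),u.mean().round(),v.mean().round(),m.sum(),np.round(rect("top",m,z),1))
# blue spine of tray
m=cv2.inRange(hsv,(100,120,50),(125,255,255)); m[:, :260]=0;m[:, 295:]=0; m[:140]=0;m[190:]=0
print("spine",np.round(rect("top",m,.036),1))
m=cv2.inRange(hsv,(50,120,40),(70,255,255)); m[:, :210]=0;m[:, 280:]=0; m[:110]=0;m[145:]=0
print("stick",np.round(rect("top",m,.014),1))
ims=manip.camera("scene")
crop("scene",ims,300,225,90,4,"s1.png")
crop("scene",ims,205,260,70,5,"s2.png")
E
```

```text
tray 0.94 276.0 162.0 700 [555.6 -81.4 113.4  84.7 161. ]
tray 0.85 237.0 219.0 685 [344.3  51.  111.5  81.2  71.5]
tray 0.45 168.0 119.0 338 [701.1 314.3  84.3  64.8  46.7]
push_stick 0.92 173.0 258.0 941 [199.9 275.8 246.2  49.3 123.7]
push_stick 0.74 245.0 127.0 475 [682.3  37.5 178.   41.6 106.1]
trip_lever 0.55 371.0 181.0 57 [ 480.6 -393.3   37.    20.    91.7]
guard 0.63 164.0 172.0 4209 [509.6 301.8 432.9 149.5  91.7]
spine [554.1 -78.3  66.7  10.4 161.7]
stick [691.8   4.4 109.3  41.6 104.5]
```

View pics/t1.png

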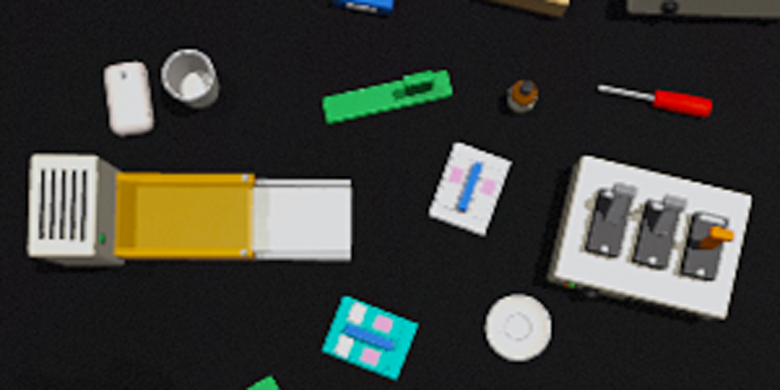

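View pics/s1.png

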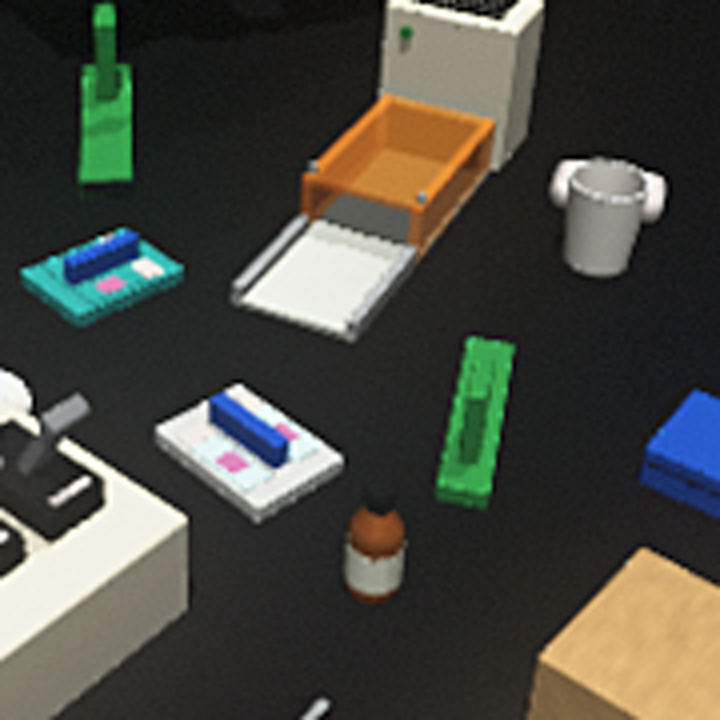

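View pics/s2.png

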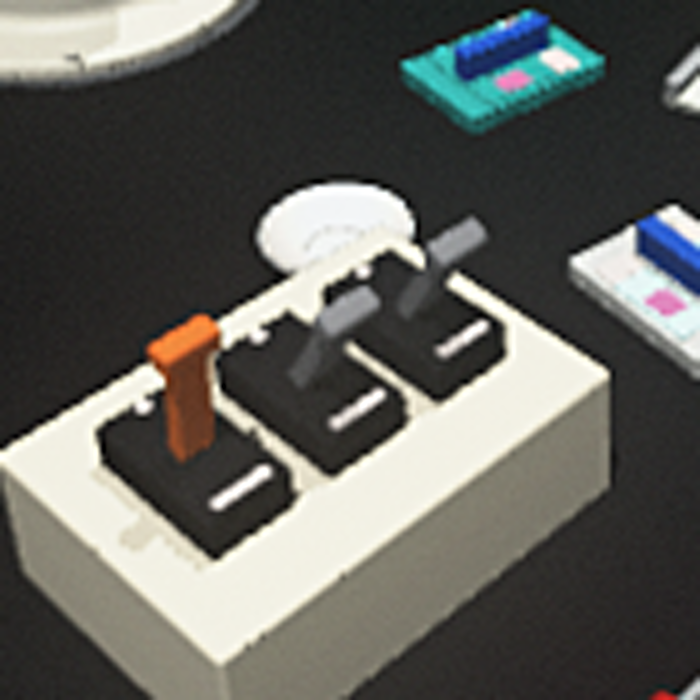

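The crop confirms the silver tray with the blue spine, the small green stick with its grip at the near end, and the upright orange lever with its bar on the +x side. Next I measure the station and supply edges precisely.

Run:
```python
from h import *
im=manip.camera("top"); hsv=cv2.cvtColor(im,cv2.COLOR_RGB2HSV)
crop("top",im,195,173,50,8,"bed.png")
crop("top",im,345,180,45,8,"sup.png")
ims=manip.camera("scene")
crop("scene",ims,298,195,48,8,"beds.png")
# amber top
m=cv2.inRange(hsv,(15,150,60),(30,255,255)); m[:, :120]=0;m[:,210:]=0;m[:150]=0;m[195:]=0
print("amber top z56",np.round(rect("top",m,.056),1))
# white bed incl rails
m=((hsv[...,1]<60)&(hsv[...,2]>90)).astype(np.uint8); m[:, :192]=0;m[:,240:]=0;m[:150]=0;m[200:]=0
print("bed z6",np.round(rect("top",m,.006),1),"z18",np.round(rect("top",m,.018),1))
for z in(.006,.018):
  for row in (163,168,175,182,187):
    pass
m=((hsv[...,1]<60)&(hsv[...,2]>150)).astype(np.uint8); m[:, :300]=0;m[:140]=0;m[225:]=0;m[:,395:]=0
m=cv2.morphologyEx(m,cv2.MORPH_CLOSE,np.ones((15,15)))
print("supply z80",np.round(rect("top",m,.08),1))
for n in range(4):
  for cam in("top","scene"):
    manip.camera(cam)
    for q in("mouth","guard","stop","trip_hinge","supply","tray","push_stick"):
        r=manip.spot_point(q,cam); print(cam,q,[np.round(d["location"],3).tolist() for d in r if d["conf"]>.5])
  if n==0: break
```

```text
amber top z56 [499.6 307.9 186.6 117.2  91.8]
bed z6 [505.1 155.2 135.3 110.2  91.8] z18 [503.7 153.9 134.2 109.4  91.8]
supply z80 [ 483.4 -323.   235.4  179.3   78.1]
top mouth [[0.506, 0.213, 0.006]]
top guard [[0.503, 0.22, 0.003]]
top stop []
top trip_hinge [[0.474, -0.392, 0.096]]
top supply [[0.496, -0.326, -0.001], [0.67, 0.402, -0.003]]
top tray [[0.342, 0.054, 0.0], [0.557, -0.079, 0.006]]
top push_stick [[0.687, 0.039, -0.002], [0.2, 0.275, -0.001]]
scene mouth [[0.501, 0.214, 0.005]]
scene guard [[0.7, -0.342, 0.0], [0.504, 0.218, -0.002]]
scene stop [[0.5, 0.386, 0.004]]
scene trip_hinge [[0.48, -0.387, 0.101]]
scene supply [[0.49, -0.324, 0.002]]
scene tray [[0.344, 0.054, -0.004], [0.561, -0.082, 0.0]]
scene push_stick [[0.683, 0.044, -0.0], [0.209, 0.277, 0.004]]
```

View pics/bed.png

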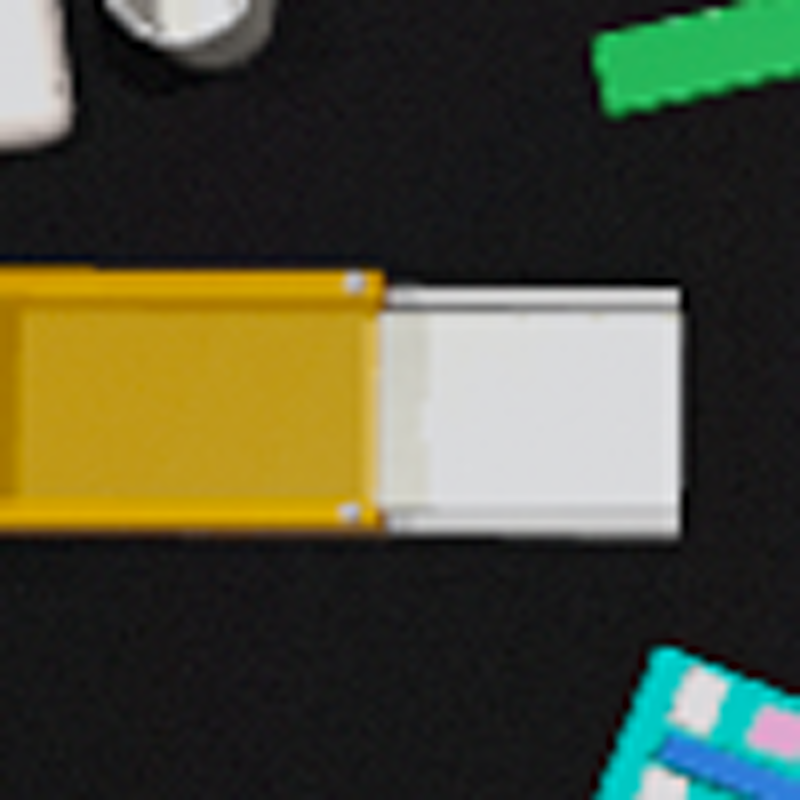

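View pics/beds.png

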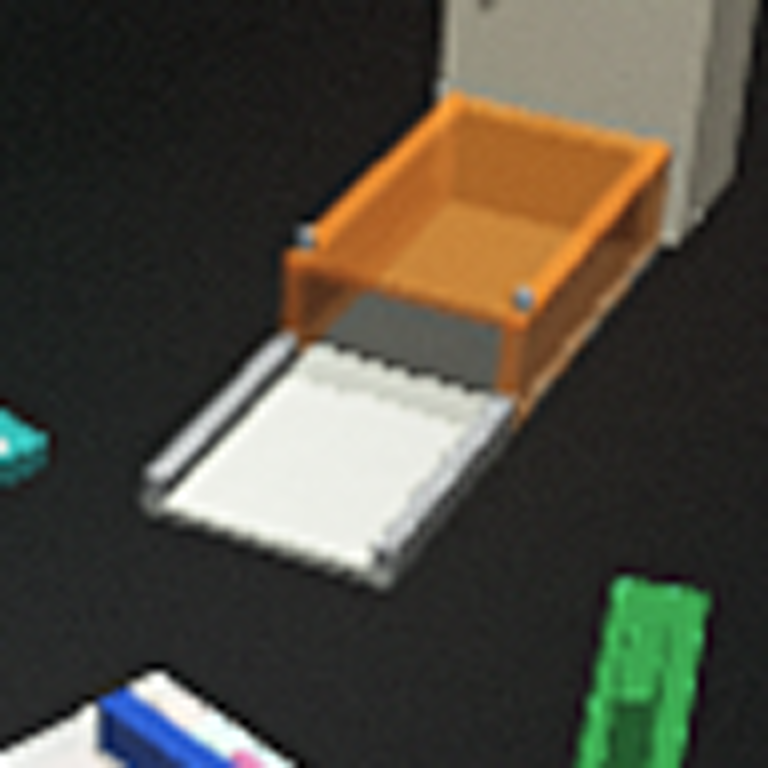

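View pics/sup.png

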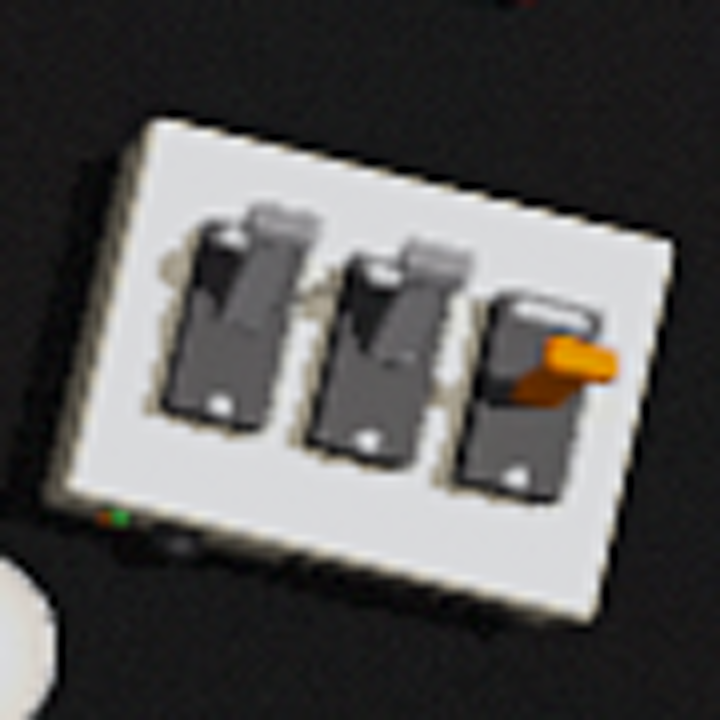

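Run:
```python
from h import *
def r(a): return np.round(a*1000,1).tolist()
o=np.array([145,123])
print("top rail outer+ z18, front/back",r(back("top",o+np.array([[680,290],[400,288]])/8-.5,.018)))
print("top rail inner+ z18 z6",r(back("top",o+np.array([[600,305]])/8-.5,.018)),r(back("top",o+np.array([[600,312]])/8-.5,.006)))
print("low rail inner z18, outer z18, outer z0",r(back("top",o+np.array([[600,507]])/8-.5,.018)),r(back("top",o+np.array([[600,534]])/8-.5,.018)),r(back("top",o+np.array([[600,540]])/8-.5,0)))
o=np.array([250,147])
print("scene front corners z0",r(back("scene",o+np.array([[145,515],[390,588]])/8-.5,0)))
print("scene front rail tops",r(back("scene",o+np.array([[148,470],[378,548]])/8-.5,.018)))
print("amber top corners z56",r(back("scene",o+np.array([[285,258],[525,325]])/8-.5,.056)))
o=np.array([300,135])
# supply corners
print("supply corners",r(back("top",o+np.array([[150,118],[672,240],[595,620],[65,495]])/8-.5,.08)))
print("block trip corners z104",r(back("top",o+np.array([[497,293],[603,318],[555,500],[458,480]])/8-.5,.104)))
print("dot/bar trip",r(back("top",o+np.array([[552,312],[517,476]])/8-.5,.104)))
print("dot/bar mid",r(back("top",o+np.array([[370,440]])/8-.5,.104)))
print("head trip z175",r(back("top",o+np.array([[580,358]])/8-.5,.172)))
print("hinge proj",proj("top",[[.476,-.389,.102]]),proj("scene",[[.476,-.389,.102]]))
# scene: crop s2 origin (135,190) scale5
o=np.array([135,190])
print("scene trip block bar/dot z104",r(back("scene",o+np.array([[240,488],[145,407]])/5-.5,.104)))
print("scene tray s1: plate top corners",r(back("scene",np.array([210,135])+np.array([[235,385],[155,432],[342,462],[258,508]])/4-.5,.014)))
print("scene spine top ends", r(back("scene",np.array([210,135])+np.array([[215,398],[280,443]])/4-.5,.036)))
print("stick bar corners scene nose L,R,rear L,R z14",r(back("scene",np.array([210,135])+np.array([[468,338],[515,345],[438,488],[488,492]])/4-.5,.014)))
o=np.array([95,90])
print("stick corners top",r(back("top",o+np.array([[323,98],[330,122],[446,72],[453,96]])/2.6-.5,.014)))
print("tray corners top",r(back("top",o+np.array([[458,142],[512,160],[484,236],[430,214]])/2.6-.5,.014)))
print("grip top",r(back("top",o+np.array([[430,82]])/2.6-.5,.076)))
```

```text
top rail outer+ z18, front/back [[561.4, 87.1, 18.0], [558.4, 213.9, 18.0]]
top rail inner+ z18 z6 [[553.4, 123.1, 18.0]] [[552.0, 124.0, 6.0]]
low rail inner z18, outer z18, outer z0 [[461.4, 119.8, 18.0]] [[449.2, 119.4, 18.0]] [[447.9, 120.7, 0.0]]
scene front corners z0 [[455.6, 81.8, 0.0], [564.4, 88.0, 0.0]]
scene front rail tops [[453.1, 88.0, 18.0], [558.3, 86.9, 18.0]]
amber top corners z56 [[449.8, 214.5, 56.0], [562.2, 216.4, 56.0]]
supply corners [[594.7, -225.6, 80.0], [547.9, -455.3, 80.0], [380.8, -422.5, 80.0], [428.3, -191.4, 80.0]]
block trip corners z104 [[518.9, -372.3, 104.0], [509.5, -418.1, 104.0], [430.6, -397.9, 104.0], [437.9, -356.3, 104.0]]
dot/bar trip [[511.4, -396.1, 104.0], [440.4, -381.6, 104.0]]
dot/bar mid [[453.9, -318.4, 104.0]]
head trip z175 [[483.8, -388.6, 172.0]]
hinge proj [[366.21129507 183.75998106]] [[172.25167083 279.42581613]]
scene trip block bar/dot z104 [[511.7, -396.2, 104.0], [442.7, -380.5, 104.0]]
scene tray s1: plate top corners [[518.2, -26.4, 14.0], [495.8, -104.2, 14.0], [625.2, -64.0, 14.0], [597.3, -135.9, 14.0]]
scene spine top ends [[526.8, -72.1, 36.0], [589.9, -92.1, 36.0]]
stick bar corners scene nose L,R,rear L,R z14 [[645.6, 121.1, 14.0], [680.5, 131.5, 14.0], [693.4, -54.4, 14.0], [724.3, -40.4, 14.0]]
stick corners top [[677.4, 130.7, 14.0], [643.5, 119.6, 14.0], [720.4, -41.6, 14.0], [686.2, -52.4, 14.0]]
tray corners top [[620.7, -61.2, 14.0], [597.5, -137.8, 14.0], [488.9, -101.0, 14.0], [517.5, -24.6, 14.0]]
grip top [[689.5, -18.5, 76.0]]
```

```bash
cat >> h.py <<'E'
from scipy.spatial.transform import Rotation as Ro
def go(x,y,z,jaw):
    "print tool-frame shift+turn to reach the world target with jaw yaw (deg)"
    o=manip.get_obs(); R=Ro.from_rotvec(o["tool_rot"]).as_matrix(); p=np.array(o["eef_pos"])
    j=np.degrees(np.arctan2(R[1,1],R[0,1])); t=-((jaw-j+90)%180-90)
    print("t",round(float(o["clock"]),2),"pos",np.round(p,4),"jaw",round(j,2),"tilt",round(float(np.degrees(np.arccos(-R[2,2]))),2),"q6",round(float(o["joints"][5]),2),"w",round(float(o["width"]),3),"F",np.round(o["contact_force"],1))
    print("shift",np.round(R.T@(np.array([x,y,z])-p),4),"turn",round(t,2))
E
python3 -c "
from h import *
go(.5575,-.0805,.15,71.3)"
```

```text
t 2.35 pos [0.2774 0.5601 0.2313] jaw 63.65 tilt 0.0 q6 -0.1 w 1.0 F [ 0.3 -0.2  0.4]
shift [-0.5353 -0.4497  0.0813] turn -7.65
```

Call:
step_arm(
  series=[
    [-0.535,-0.45,0.0,-7.6,0.04],
    [-0.535,-0.45,0.0,-7.6,0.04],
    [-0.535,-0.45,0.0,-7.6,0.04],
    [-0.535,-0.45,0.0,-7.6,0.04],
    [-0.535,-0.45,0.0,-7.6,0.04],
    [-0.535,-0.45,0.0,-7.6,0.04],
    [-0.535,-0.45,0.0,-7.6,0.04],
    [-0.535,-0.45,0.0,-7.6,0.04],
  ],
  grip_force=40,
)

```text
clock: 3.02
eef_pos: [0.4106, 0.2542, 0.2315]
tool_rot: [0.511, 3.099, 0.0]
contact_force: [1.3, 1.5, -0.8]
width: 0.47
```

```bash
python3 -c "
from h import *
go(.5575,-.0805,.1,71.3)"
```

```text
t 3.02 pos [0.4106 0.2542 0.2315] jaw 71.27 tilt 0.03 q6 -0.81 w 0.47 F [ 1.3  1.5 -0.8]
shift [-0.2466 -0.2698  0.1315] turn -0.03
```

Call:
step_arm(
  series=[
    [-0.245,-0.269,0.08,0,0.04],
    [-0.245,-0.269,0.08,0,0.04],
    [-0.245,-0.269,0.08,0,0.04],
    [-0.245,-0.269,0.08,0,0.04],
    [-0.245,-0.269,0.08,0,0.04],
    [-0.245,-0.269,0.08,0,0.04],
    [-0.245,-0.269,0.08,0,0.04],
    [-0.245,-0.269,0.08,0,0.04],
  ],
)

```text
clock: 3.68
eef_pos: [0.5409, -0.0445, 0.1594]
tool_rot: [0.512, 3.099, 0.0]
contact_force: [1.4, 1.3, -0.2]
width: 0.466
```

Call:
step_arm(
  series=[
    [0,0,0,0,0.04],
    [0,0,0,0,0.04],
    [0,0,0,0,0.04],
  ],
)

```text
clock: 3.93
eef_pos: [0.5402, -0.0423, 0.1596]
tool_rot: [-0.513, -3.099, -0.0]
contact_force: [0.0, 0.8, -0.6]
width: 0.467
```

```bash
python3 -c "
from h import *
go(.5575,-.0805,.1,71.3)"
```

```text
t 3.93 pos [ 0.5402 -0.0423  0.1596] jaw 71.21 tilt 0.03 q6 -1.43 w 0.467 F [ 0.   0.8 -0.6]
shift [-0.0287 -0.0306  0.0596] turn -0.09
```

Call:
step_arm(
  series=[
    [-0.0287,-0.0306,0.06,0,0.04],
    [-0.0287,-0.0306,0.06,0,0.04],
    [-0.0287,-0.0306,0.09,0,0.04],
    [-0.0287,-0.0306,0.09,0,0.04],
    [-0.0287,-0.0306,0.09,0,0.04],
  ],
)

```text
clock: 4.35
eef_pos: [0.5566, -0.0792, 0.0695]
tool_rot: [-0.509, -3.097, -0.001]
contact_force: [-0.4, 0.0, 0.4]
width: 0.462
```

```bash
python3 -c "
from h import *
go(.5575,-.0805,.018,71.3)
a=manip.camera('top');b=manip.camera('scene')
crop('top',a,276,162,45,7,'a1.png');crop('scene',b,272,245,50,7,'a2.png')
import cv2
cv2.imwrite('pics/a.png',np.hstack([cv2.resize(cv2.imread('pics/a1.png'),(390,390)),cv2.resize(cv2.imread('pics/a2.png'),(390,390))]))"
```

```text
t 4.35 pos [ 0.5566 -0.0792  0.0695] jaw 71.32 tilt 0.17 q6 -1.49 w 0.462 F [-0.4  0.   0.4]
shift [-0.0014 -0.0009  0.0515] turn 0.02
```

View pics/a.png

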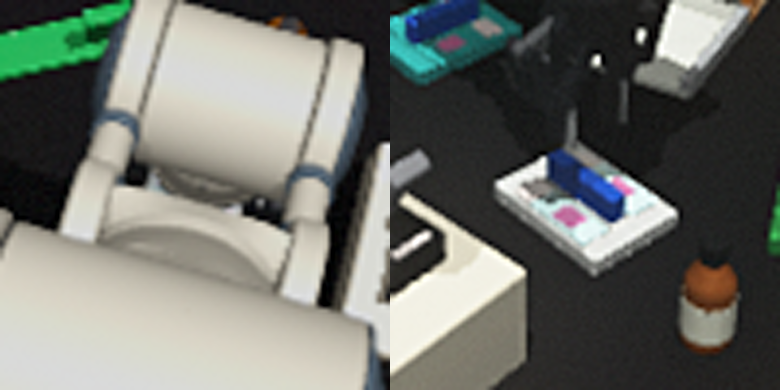

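```bash
python3 -c "
from h import *
b=manip.camera('scene')
c=b.copy()
c=np.clip(c.astype(float)*2,0,255).astype(np.uint8)
r=cv2.resize(c[190:280,220:340],None,fx=6,fy=6,interpolation=cv2.INTER_CUBIC)
for P,col in (([.5566,-.0792,.0695],(255,0,0)),([.5566,-.0792,.036],(0,255,0))):
    u=(proj('scene',P)[0]-[220,190]+.5)*6; cv2.circle(r,tuple(int(t) for t in u),5,col,-1)
cv2.imwrite('pics/a3.png',r[:,:,::-1])"
```

```text
(no output)
```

View pics/a3.png

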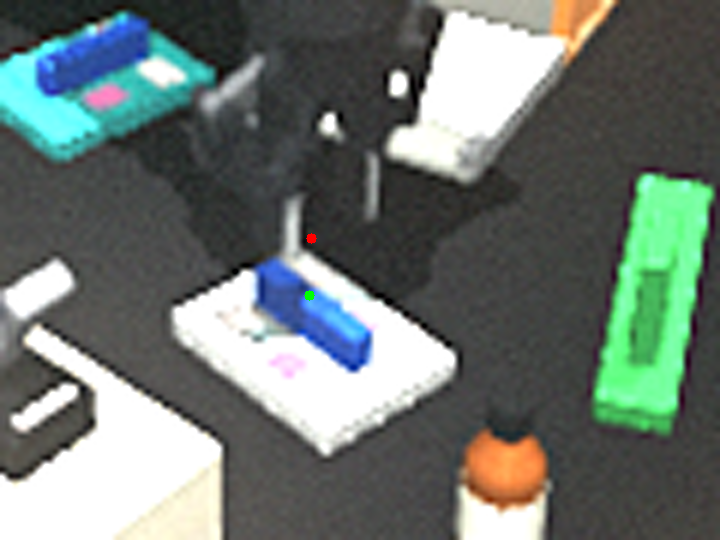

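Call:
step_arm(
  series=[
    [-0.001,-0.001,0.025,0,0.04],
    [-0.001,-0.001,0.04,0,0.04],
    [-0.001,-0.001,0.0505,0,0.04],
    [-0.001,-0.001,0.0505,0,0.04],
    [-0.001,-0.001,0.0505,0,0.0],
    [-0.001,-0.001,0.0505,0,0.0],
    [-0.001,-0.001,0.0505,0,0.0],
    [-0.001,-0.001,0.0505,0,0.0],
  ],
)

```text
clock: 5.17
eef_pos: [0.559, -0.0819, 0.0206]
tool_rot: [0.511, 3.098, -0.0]
contact_force: [-0.2, 1.4, 5.9]
width: 0.151
```

Call:
step_arm(
  series=[
    [0,0,0,0,0.0],
    [0,0,0,0,0.0],
    [0,0,0,0,0.0],
  ],
)

```text
clock: 5.42
eef_pos: [0.5591, -0.0818, 0.0206]
tool_rot: [0.511, 3.098, -0.0]
contact_force: [-1.1, 1.4, 4.9]
width: 0.153
```

```bash
python3 -c "
from h import *
go(.5575,-.0805,.12,71.3)"
```

```text
t 5.42 pos [ 0.5591 -0.0818  0.0206] jaw 71.26 tilt 0.11 q6 -1.49 w 0.153 F [-1.1  1.4  4.9]
shift [ 0.0017  0.0008 -0.0994] turn -0.04
```

Call:
step_arm(
  series=[
    [0,0,-0.02,0,0.0],
    [0,0,-0.05,0,0.0],
    [0,0,-0.08,0,0.0],
    [0,0,-0.08,0,0.0],
  ],
  grip_force=60,
)

```text
clock: 5.75
eef_pos: [0.5611, -0.0824, 0.105]
tool_rot: [0.51, 3.092, -0.001]
contact_force: [2.0, 0.0, -0.4]
width: 0.149
```

```bash
python3 -c "
from h import *
go(.5065,.1455,.1,1.6)
b=manip.camera('scene')
crop('scene',b,280,220,60,6,'b1.png')"
```

```text
t 5.75 pos [ 0.5611 -0.0824  0.105 ] jaw 71.27 tilt 0.46 q6 -1.49 w 0.149 F [ 2.   0.  -0.4]
shift [0.125  0.1983 0.0041] turn 69.67
```

View pics/b1.png

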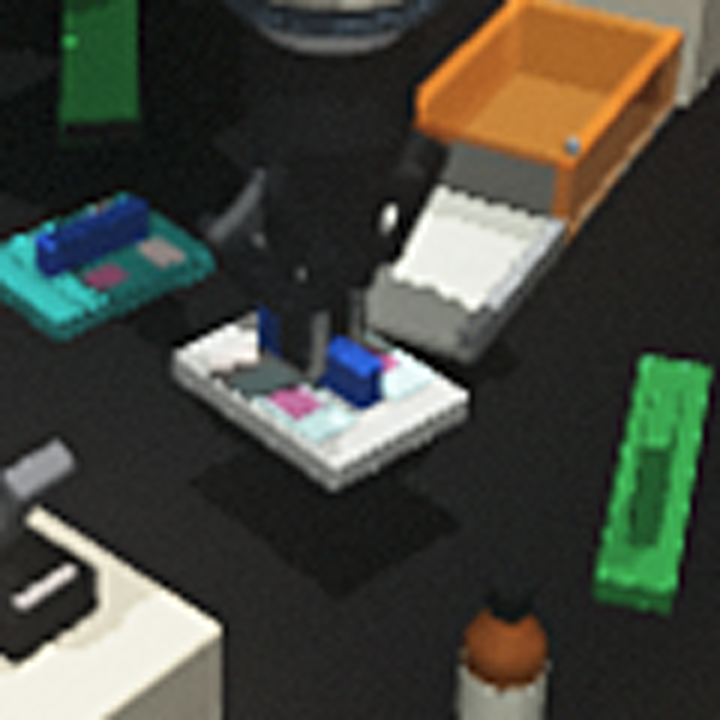

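The tray is lifted level, gripped mid-spine (about 320,350).

Call:
step_arm(
  series=[
    [0.125,0.1983,-0.01,69.7,0.0],
    [0.125,0.1983,-0.01,69.7,0.0],
    [0.125,0.1983,-0.01,69.7,0.0],
    [0.125,0.1983,-0.01,69.7,0.0],
    [0.125,0.1983,-0.01,69.7,0.0],
    [0.125,0.1983,-0.01,69.7,0.0],
    [0.125,0.1983,-0.01,69.7,0.0],
    [0.125,0.1983,-0.01,69.7,0.0],
  ],
)

```text
clock: 6.47
eef_pos: [0.5022, 0.1492, 0.1089]
tool_rot: [-1.826, -2.555, 0.0]
contact_force: [0.3, 0.4, -2.4]
width: 0.142
```

```bash
python3 -c "
from h import *
go(.5065,.1455,.08,1.6)"
```

```text
t 6.47 pos [0.5022 0.1492 0.1089] jaw 18.91 tilt 0.05 q6 -0.16 w 0.142 F [ 0.3  0.4 -2.4]
shift [-0.0049  0.0029  0.0289] turn 17.31
```

Call:
step_arm(
  series=[
    [-0.0049,0.0029,0.01,17.3,0.0],
    [-0.0049,0.0029,0.02,17.3,0.0],
    [-0.0049,0.0029,0.029,17.3,0.0],
    [-0.0049,0.0029,0.029,17.3,0.0],
    [-0.0049,0.0029,0.029,17.3,0.0],
  ],
)

```text
clock: 6.88
eef_pos: [0.5074, 0.1424, 0.0797]
tool_rot: [-2.184, -2.257, 0.002]
contact_force: [0.2, 0.2, -1.6]
width: 0.148
```

```bash
python3 -c "
from h import *
go(.5065,.1455,.04,1.6)
b=manip.camera('scene');a=manip.camera('top')
b=np.clip(b.astype(float)*1.7,0,255).astype(np.uint8)
crop('scene',b,290,195,55,7,'b2.png')
crop('top',a,205,175,50,7,'b3.png')"
```

```text
t 6.88 pos [0.5074 0.1424 0.0797] jaw 1.9 tilt 0.09 q6 0.13 w 0.148 F [ 0.2  0.2 -1.6]
shift [ 0.0032 -0.0008  0.0397] turn 0.3
```

View pics/b2.png

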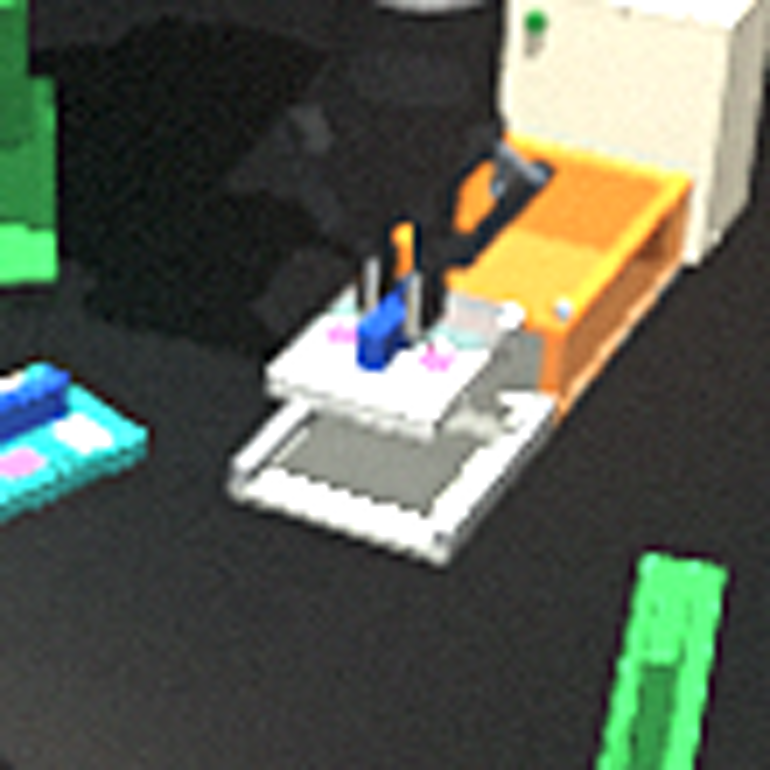

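View pics/b3.png

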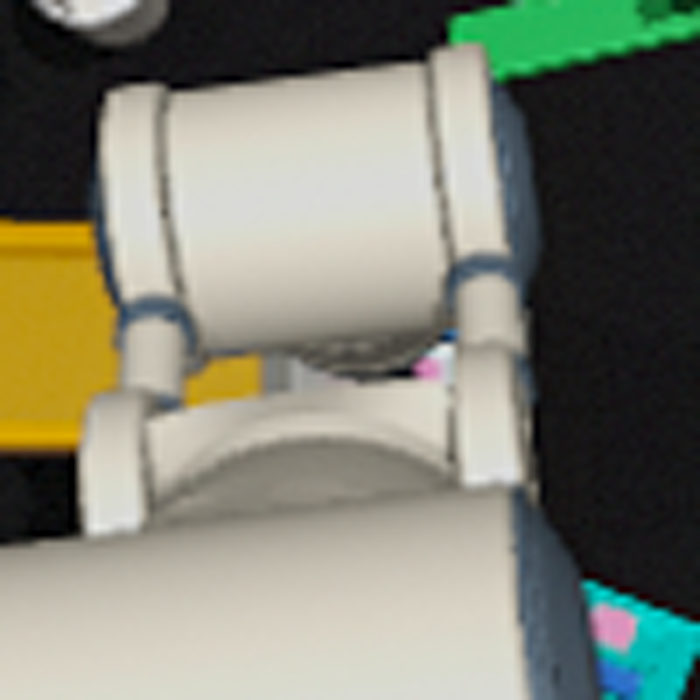

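```bash
python3 -c "
from h import *
P=back('scene',np.array([235,140])+np.array([[268,378],[435,418]])/7-.5,.073);print(np.round(P,4),P.mean(0))
"
```

```text
[[0.4723 0.0823 0.073 ]
 [0.5519 0.0915 0.073 ]] [0.51209193 0.08691053 0.073     ]
```

Call:
step_arm(
  series=[
    [0.003,-0.0012,0.02,0.3,0.0],
    [0.003,-0.0012,0.038,0.3,0.0],
    [0.003,-0.0012,0.038,0.3,0.0],
    [0.003,-0.0012,0.045,0.3,0.0],
    [0.003,-0.0012,0.05,0.3,0.0],
    [0.003,-0.0012,0.05,0.3,0.0],
  ],
)

```text
clock: 7.48
eef_pos: [0.5069, 0.1454, 0.0301]
tool_rot: [2.192, 2.25, 0.0]
contact_force: [0.4, -0.7, -2.3]
width: 0.141
```

```bash
python3 -c "
from h import *
go(.506,.1455,.027,1.6)
b=manip.camera('scene')
b=np.clip(b.astype(float)*1.5,0,255).astype(np.uint8)
crop('scene',b,290,195,50,7,'b4.png')
"
```

```text
t 7.48 pos [0.5069 0.1454 0.0301] jaw 1.49 tilt 0.0 q6 0.14 w 0.141 F [ 0.4 -0.7 -2.3]
shift [ 0.0001 -0.0009  0.0031] turn -0.11
```

View pics/b4.png

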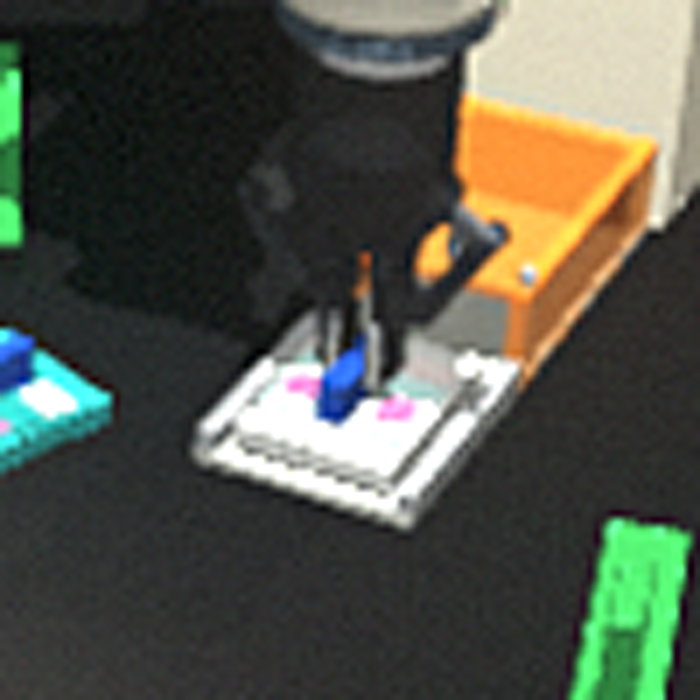

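Call:
step_arm(
  series=[
    [0,-0.0005,0.003,0,0.0],
    [0,-0.0005,0.003,0,0.0],
    [0,-0.0005,0.003,0,0.035],
    [0,-0.0005,0.003,0,0.035],
    [0,-0.0005,0.003,0,0.035],
    [0,-0.0005,-0.03,0,0.035],
    [0,-0.0005,-0.07,0,0.035],
    [0,-0.0005,-0.1,0,0.035],
  ],
)

```text
clock: 8.2
eef_pos: [0.5063, 0.1454, 0.1324]
tool_rot: [2.193, 2.25, 0.0]
contact_force: [1.4, -0.8, 0.6]
width: 0.409
```

```bash
python3 -c "
from h import *
go(.6952,-.0043,.13,14.4)
"
```

```text
t 8.2 pos [0.5063 0.1454 0.1324] jaw 1.48 tilt 0.01 q6 0.14 w 0.409 F [ 1.4 -0.8  0.6]
shift [-0.1545  0.185   0.0024] turn -12.92
```

Call:
step_arm(
  series=[
    [-0.1545,0.185,0.0,-12.9,0.035],
    [-0.1545,0.185,0.0,-12.9,0.035],
    [-0.1545,0.185,0.0,-12.9,0.035],
    [-0.1545,0.185,0.0,-12.9,0.035],
    [-0.1545,0.185,0.0,-12.9,0.035],
    [-0.1545,0.185,0.0,-12.9,0.035],
    [-0.1545,0.185,0.0,-12.9,0.035],
    [-0.1545,0.185,0.0,-12.9,0.035],
  ],
)

```text
clock: 8.87
eef_pos: [0.696, -0.0057, 0.1298]
tool_rot: [1.928, 2.48, 0.0]
contact_force: [-1.3, 0.2, -0.7]
width: 0.409
```

```bash
python3 -c "
from h import *
go(.6952,-.0043,.036,14.4)
b=manip.camera('scene');a=manip.camera('top')
b=np.clip(b.astype(float)*1.7,0,255).astype(np.uint8)
crop('scene',b,320,215,65,6,'c1.png')
crop('top',a,220,160,60,6,'c2.png')
manip.camera('scene')
print([ (d['location'],d['conf']) for d in manip.spot_point('tray','scene')])
"
```

```text
t 8.87 pos [ 0.696  -0.0057  0.1298] jaw 14.26 tilt 0.01 q6 -0.34 w 0.409 F [-1.3  0.2 -0.7]
shift [ 0.0016 -0.0005  0.0938] turn -0.14
[([0.3461, 0.0535, -0.0027], 0.89), ([0.5117, 0.1456, 0.0075], 0.78)]
```

View pics/c1.png

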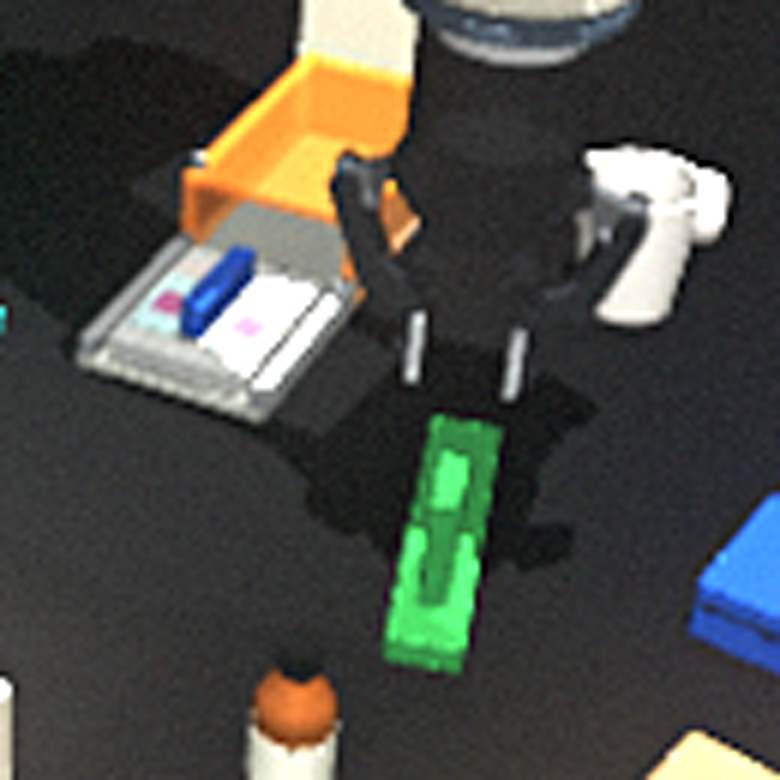

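View pics/c2.png

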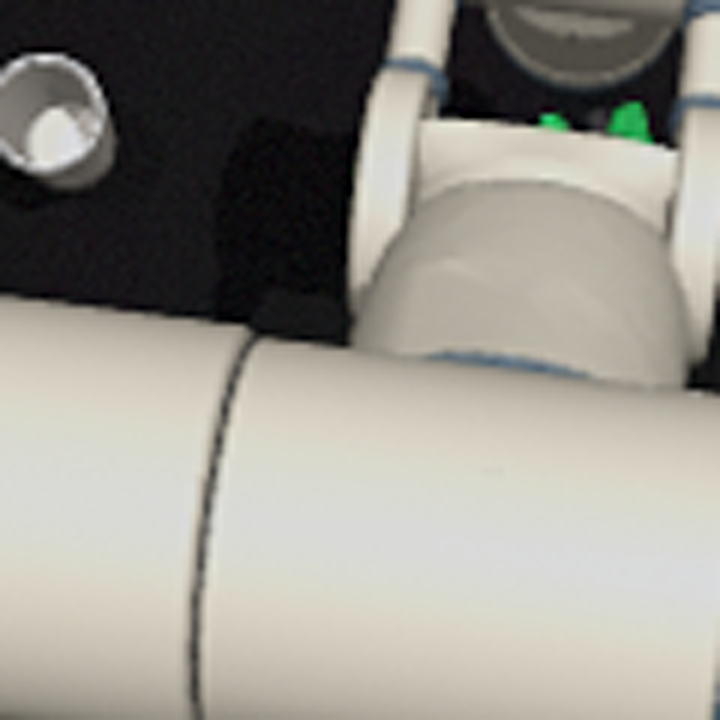

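```bash
python3 -c "
from h import *
for P in ([.6952,-.0043,.13],[.6952,-.0043,.076],[.6952,-.0043,.014],[.6952-.005,-.0043+.019,.076],[.6952+.005,-.0043-.019,.076]): print((proj('scene',P)[0]-[255,150]+.5)*6)
"
```

```text
[459.57128039 381.46058058]
[446.14102515 478.00609113]
[431.63411529 582.29130343]
[451.05711646 453.24853593]
[441.06709553 503.55852393]
```

Call:
step_arm(
  series=[
    [0.0015,-0.0005,0.035,0,0.035],
    [0.0015,-0.0005,0.07,0,0.035],
    [0.0015,-0.0005,0.092,0,0.035],
    [0.0015,-0.0005,0.092,0,0.035],
    [0.0015,-0.0005,0.092,0,0.0],
    [0.0015,-0.0005,0.092,0,0.0],
    [0.0015,-0.0005,0.092,0,0.0],
    [0.0015,-0.0005,0.092,0,0.0],
  ],
)

```text
clock: 9.73
eef_pos: [0.6952, -0.0029, 0.04]
tool_rot: [1.925, 2.48, 0.002]
contact_force: [-0.1, 0.3, -2.2]
width: 0.157
```

Call:
step_arm(
  series=[
    [0,0,0,0,0.0],
    [0,0,0,0,0.0],
  ],
  grip_force=80,
)

```text
clock: 9.9
eef_pos: [0.6951, -0.003, 0.0396]
tool_rot: [1.925, 2.481, 0.002]
contact_force: [-0.6, 1.3, 8.2]
width: 0.152
```

Call:
step_arm(
  series=[
    [0,0,-0.02,0,0.0],
    [0,0,-0.04,0,0.0],
    [0,0,-0.04,0,0.0],
  ],
)

```text
clock: 10.15
eef_pos: [0.6964, -0.0032, 0.0823]
tool_rot: [1.923, 2.478, 0.005]
contact_force: [1.6, -1.1, -0.5]
width: 0.154
```

```bash
python3 -c "
from h import *
go(.513,-.04,.078,1.6)
b=manip.camera('scene')
b=np.clip(b.astype(float)*1.5,0,255).astype(np.uint8)
crop('scene',b,320,215,65,6,'d1.png')
"
```

```text
t 10.15 pos [ 0.6964 -0.0032  0.0823] jaw 14.37 tilt 0.31 q6 -0.34 w 0.154 F [ 1.6 -1.1 -0.5]
shift [ 0.0098 -0.1868  0.0033] turn 12.77
```

View pics/d1.png

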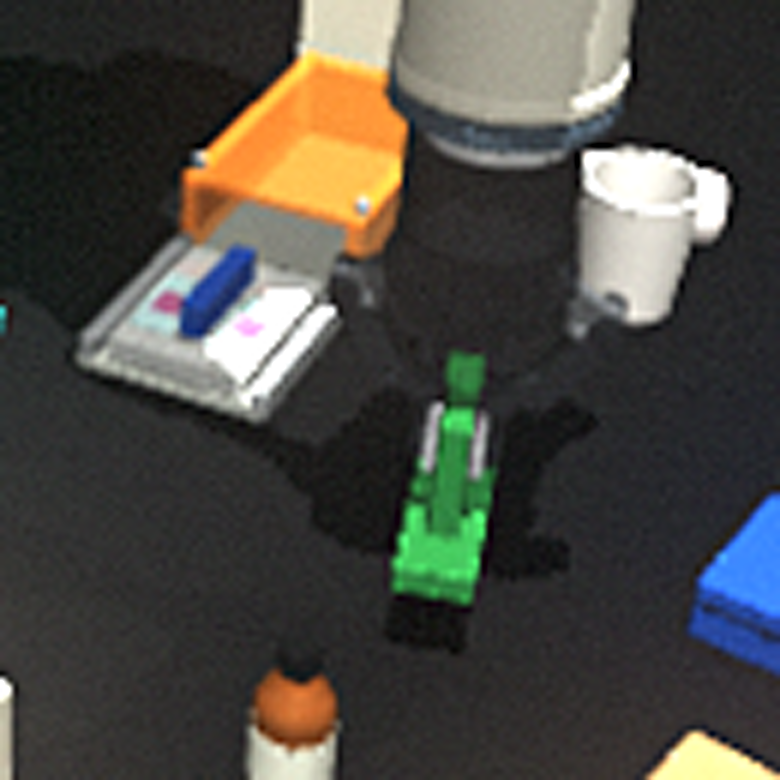

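Call:
step_arm(
  series=[
    [0,0,-0.03,0,0.0],
    [0,0,-0.055,0,0.0],
    [0,-0.03,-0.055,4,0.0],
    [0,-0.07,-0.055,10,0.0],
  ],
)

```text
clock: 10.53
eef_pos: [0.6285, -0.0202, 0.1339]
tool_rot: [2.134, 2.3, 0.004]
contact_force: [-0.9, -0.6, -2.0]
width: 0.153
```

```bash
python3 -c "
from h import *
go(.5125,-.075,.12,1.6)
print([ (np.round(d['location'],3),d['conf']) for d in manip.spot_point('oil','scene')])
"
```

```text
t 10.53 pos [ 0.6285 -0.0202  0.1339] jaw 4.3 tilt 0.27 q6 -0.2 w 0.153 F [-0.9 -0.6 -2. ]
shift [-0.0459 -0.1198  0.0134] turn 2.7
[(array([ 0.687, -0.156,  0.002]), 0.92), (array([ 0.487, -0.325, -0.   ]), 0.62)]
```

Call:
step_arm(
  series=[
    [-0.046,-0.12,0.0,2.7,0.0],
    [-0.046,-0.12,0.0,2.7,0.0],
    [-0.046,-0.12,0.0,2.7,0.0],
    [-0.046,-0.12,0.03,2.7,0.0],
    [-0.046,-0.12,0.06,2.7,0.0],
    [-0.046,-0.12,0.06,2.7,0.0],
  ],
)

```text
clock: 11.08
eef_pos: [0.5073, -0.0751, 0.0693]
tool_rot: [-2.186, -2.249, 0.005]
contact_force: [-1.9, 0.6, -2.3]
width: 0.157
```

```bash
python3 -c "
from h import *
go(.5125,-.075,.0475,1.6)
b=manip.camera('scene')
b=np.clip(b.astype(float)*1.5,0,255).astype(np.uint8)
crop('scene',b,280,215,65,6,'d2.png')
"
```

```text
t 11.08 pos [ 0.5073 -0.0751  0.0693] jaw 1.62 tilt 0.37 q6 -0.29 w 0.157 F [-1.9  0.6 -2.3]
shift [-0.0001  0.0053  0.0218] turn 0.02
```

View pics/d2.png

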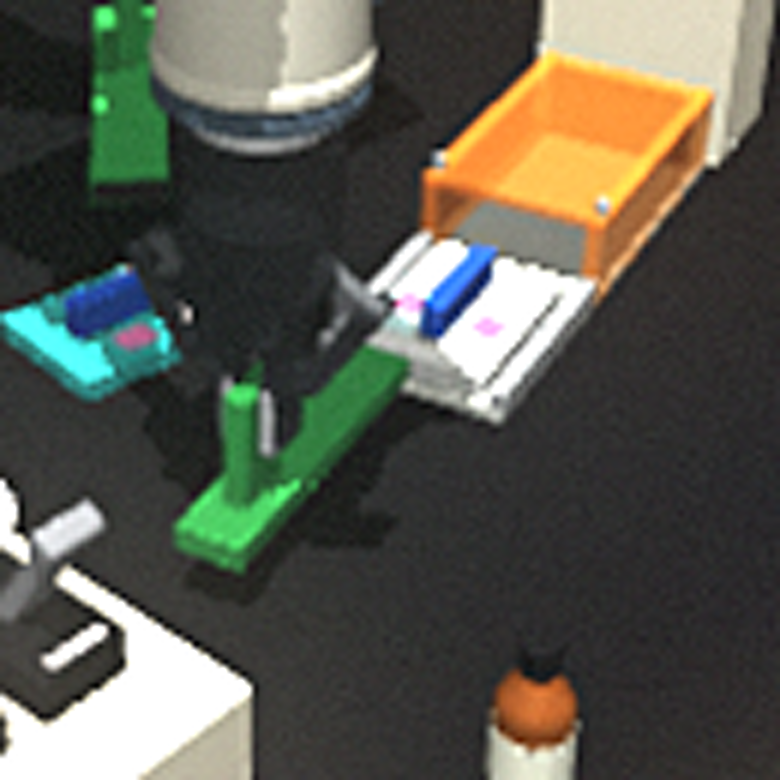

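Call:
step_arm(
  series=[
    [0,0.005,0.01,0,0.0],
    [0,0.005,0.0215,0,0.0],
    [0,0.005,0.0215,0,0.0],
    [0,0.005,0.0215,0,0.0],
  ],
)

```text
clock: 11.47
eef_pos: [0.516, -0.075, 0.0521]
tool_rot: [2.188, 2.254, 0.0]
contact_force: [-0.4, -0.0, -1.7]
width: 0.157
```

```bash
python3 -c "
from h import *
go(.5069,.128,.0475,1.6)
b=manip.camera('scene')
b=np.clip(b.astype(float)*1.5,0,255).astype(np.uint8)
crop('scene',b,280,215,55,7,'d3.png')
"
```

```text
t 11.47 pos [ 0.516  -0.075   0.0521] jaw 1.71 tilt 0.02 q6 -0.29 w 0.157 F [-0.4 -0.  -1.7]
shift [ 0.2032 -0.0031  0.0046] turn 0.11
```

View pics/d3.png

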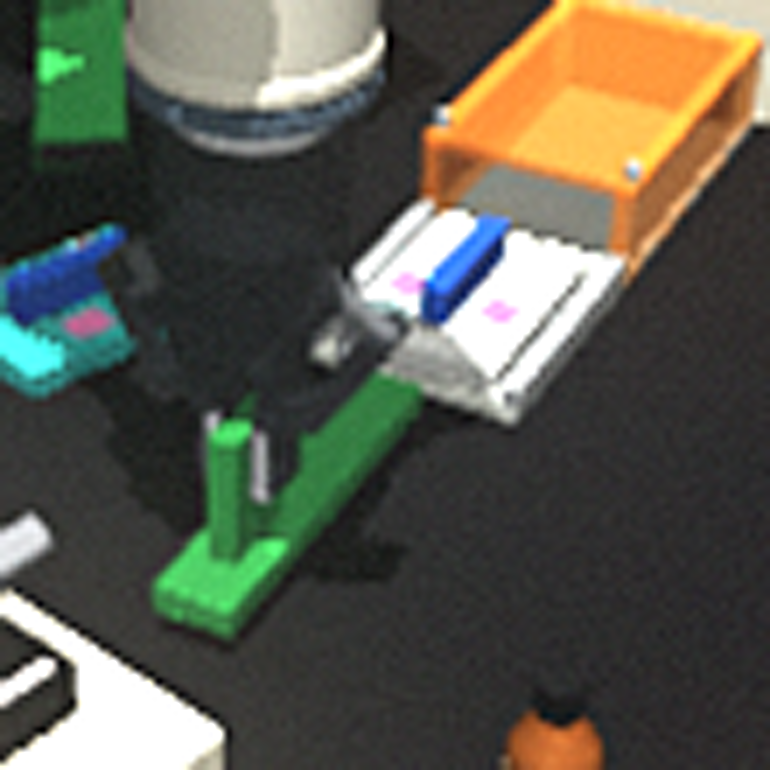

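Call:
step_arm(
  series=[
    [0.005,-0.003,0.0045,0.1,0.0],
    [0.01,-0.003,0.0045,0.1,0.0],
    [0.02,-0.003,0.0045,0.1,0.0],
    [0.03,-0.0035,0.0045,0.1,0.0],
    [0.04,-0.0038,0.0045,0.1,0.0],
    [0.05,-0.0038,0.0045,0.1,0.0],
  ],
)

```text
clock: 12.02
eef_pos: [0.5101, -0.0241, 0.0474]
tool_rot: [2.19, 2.252, 0.0]
contact_force: [0.1, -2.1, 0.4]
width: 0.152
```

```bash
python3 -c "
from h import *
go(.5069,.1285,.0475,1.6)
b=manip.camera('scene')
b=np.clip(b.astype(float)*1.5,0,255).astype(np.uint8)
crop('scene',b,290,205,55,7,'d4.png')
"
```

```text
t 12.02 pos [ 0.5101 -0.0241  0.0474] jaw 1.6 tilt 0.02 q6 -0.19 w 0.152 F [ 0.1 -2.1  0.4]
shift [ 1.526e-01  1.100e-03 -1.000e-04] turn -0.0
```

View pics/d4.png

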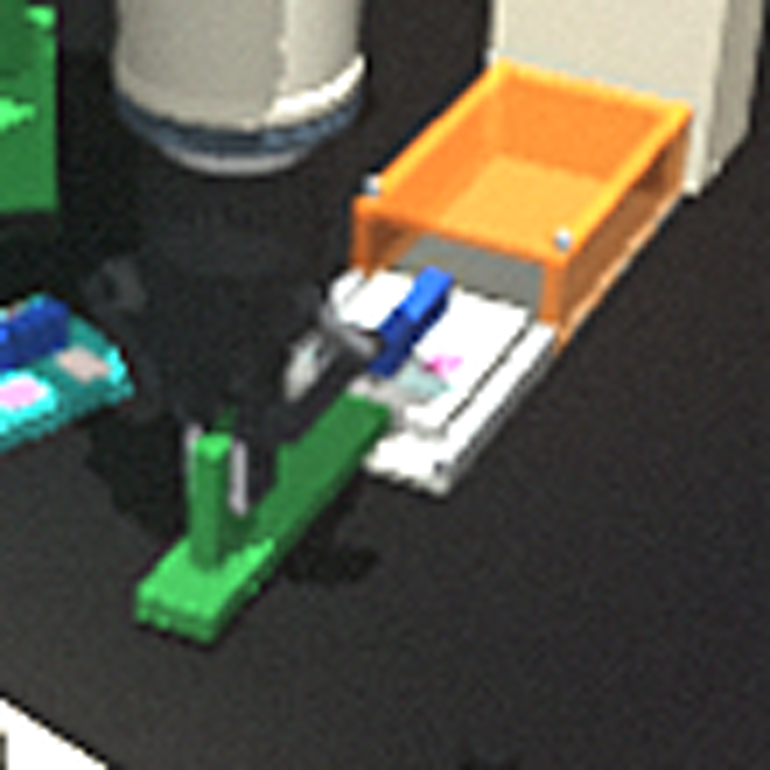

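Call:
step_arm(
  series=[
    [0.015,0.0005,0,0,0.0],
    [0.03,0.001,0,0,0.0],
    [0.045,0.001,0,0,0.0],
    [0.06,0.001,0,0,0.0],
    [0.075,0.001,0,0,0.0],
    [0.09,0.001,0,0,0.0],
    [0.105,0.001,0,0,0.0],
    [0.12,0.001,0,0,0.0],
  ],
)

```text
clock: 12.73
eef_pos: [0.5076, 0.0957, 0.0472]
tool_rot: [2.19, 2.252, -0.0]
contact_force: [0.6, -2.4, -1.2]
width: 0.152
```

```bash
python3 -c "
from h import *
go(.5066,.1415,.0475,1.6)
b=manip.camera('scene')
b=np.clip(b.astype(float)*1.5,0,255).astype(np.uint8)
crop('scene',b,300,190,55,7,'d5.png')
"
```

```text
t 12.73 pos [0.5076 0.0957 0.0472] jaw 1.59 tilt 0.01 q6 0.04 w 0.152 F [ 0.6 -2.4 -1.2]
shift [ 0.0458  0.0002 -0.0003] turn -0.01
```

View pics/d5.png

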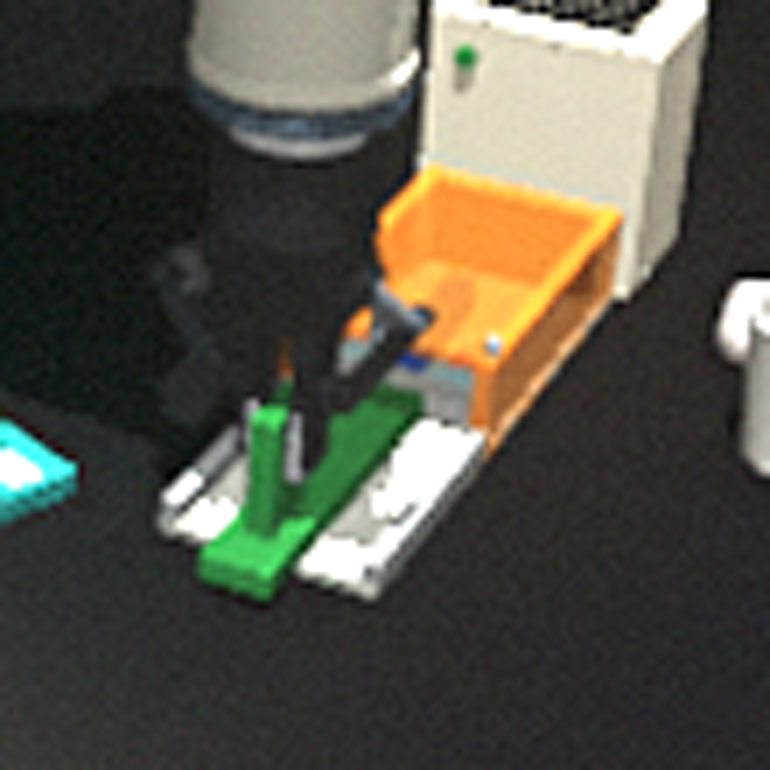

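Call:
step_arm(
  series=[
    [0.012,0,0,0,0.0],
    [0.022,0,0,0,0.0],
    [0.03,0,0,0,0.0],
    [0.035,0,0,0,0.0],
    [0.038,0,0,0,0.0],
  ],
)

```text
clock: 13.2
eef_pos: [0.5067, 0.1333, 0.0472]
tool_rot: [-2.19, -2.252, 0.0]
contact_force: [0.8, -1.5, -1.8]
width: 0.155
```

Call:
step_arm(
  series=[
    [0.002,0,0,0,0.0],
    [0.004,0,0,0,0.0],
  ],
)

```text
clock: 13.37
eef_pos: [0.5067, 0.1366, 0.0472]
tool_rot: [2.191, 2.252, -0.0]
contact_force: [-0.1, -1.4, -0.8]
width: 0.152
```

Call:
step_arm(
  series=[
    [0.0015,0,0,0,0.0],
    [0.003,0,0,0,0.0],
  ],
)

```text
clock: 13.53
eef_pos: [0.5066, 0.1395, 0.0472]
tool_rot: [-2.191, -2.251, 0.0]
contact_force: [0.5, -1.6, -0.8]
width: 0.154
```

Call:
step_arm(
  series=[
    [0.0015,0,0,0,0.0],
    [0.0025,0,0,0,0.0],
  ],
)

```text
clock: 13.7
eef_pos: [0.5065, 0.1422, 0.0472]
tool_rot: [-2.191, -2.251, -0.0]
contact_force: [1.0, -2.0, -0.5]
width: 0.156
```

Call:
step_arm(
  series=[
    [0.001,0,0,0,0.0],
    [0.002,0,0,0,0.0],
  ],
)

```text
clock: 13.87
eef_pos: [0.5065, 0.1429, 0.0474]
tool_rot: [2.189, 2.251, -0.002]
contact_force: [0.8, -30.2, 11.6]
width: 0.157
```

Call:
step_arm(
  series=[
    [0.001,0,0,0,0.0],
    [0.002,0,0,0,0.0],
  ],
)

```text
clock: 14.03
eef_pos: [0.5066, 0.1432, 0.0477]
tool_rot: [2.187, 2.251, -0.005]
contact_force: [1.4, -52.2, 21.0]
width: 0.153
```

Call:
step_arm(
  series=[
    [-0.002,0,0,0,0.0],
    [-0.005,0,0,0,0.0],
    [-0.02,0,0,0,0.0],
    [-0.05,0,0,0,0.0],
    [-0.08,0,0,0,0.0],
    [-0.115,0,0,0,0.0],
    [-0.15,0,0,0,0.0],
    [-0.19,0,0,0,0.0],
  ],
)

```text
clock: 14.7
eef_pos: [0.5114, -0.0447, 0.0471]
tool_rot: [-2.19, -2.252, -0.001]
contact_force: [1.8, 0.9, -2.3]
width: 0.151
```

```bash
python3 -c "
from h import *
go(.6951,-.003,.13,14.4)
b=manip.camera('scene')
b=np.clip(b.astype(float)*1.5,0,255).astype(np.uint8)
crop('scene',b,300,190,55,7,'e1.png')
crop('top',manip.camera('top'),180,170,50,7,'e2.png')
"
```

```text
t 14.7 pos [ 0.5114 -0.0447  0.0471] jaw 1.61 tilt 0.02 q6 -0.23 w 0.151 F [ 1.8  0.9 -2.3]
shift [ 0.0365  0.1848 -0.0828] turn -12.79
```

View pics/e1.png

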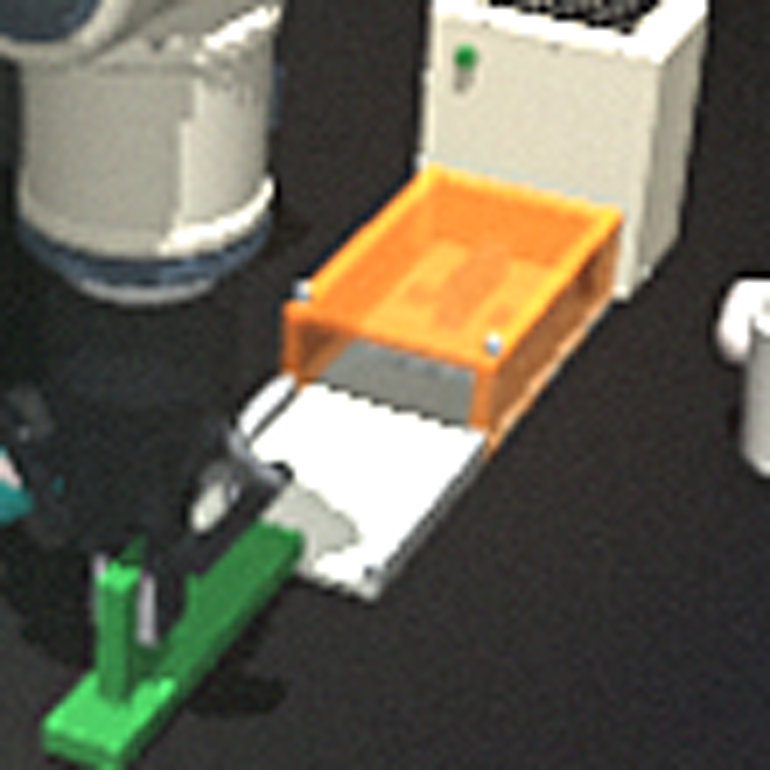

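View pics/e2.png

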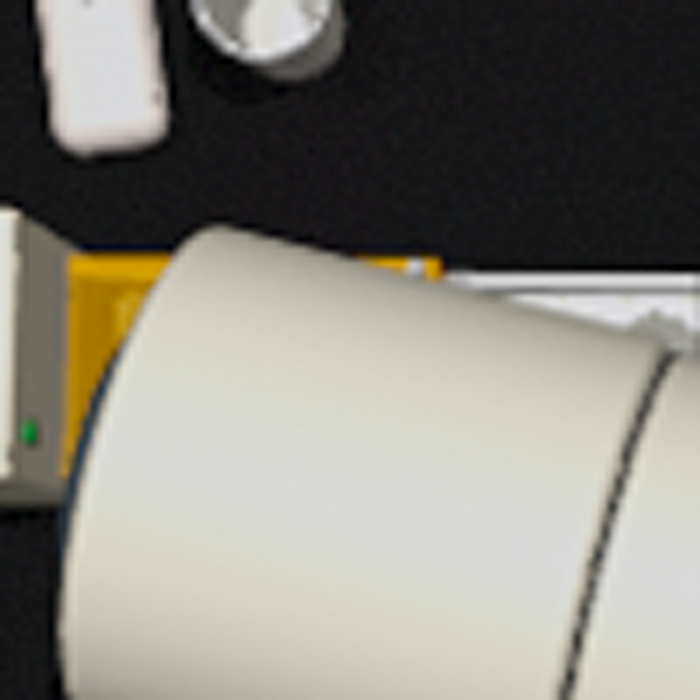

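Call:
step_arm(
  series=[
    [-0.02,0,-0.03,0,0.0],
    [-0.02,0,-0.07,0,0.0],
    [0.0,0.04,-0.085,-6,0.0],
    [0.0365,0.1848,-0.085,-12.8,0.0],
    [0.0365,0.1848,-0.085,-12.8,0.0],
    [0.0365,0.1848,-0.085,-12.8,0.0],
    [0.0365,0.1848,-0.085,-12.8,0.0],
    [0.0365,0.1848,-0.085,-12.8,0.0],
  ],
)

```text
clock: 15.47
eef_pos: [0.7002, -0.0, 0.1319]
tool_rot: [1.923, 2.481, 0.004]
contact_force: [-2.7, 0.5, -1.9]
width: 0.152
```

```bash
python3 -c "
from h import *
go(.6951,-.003,.0405,14.4)
b=manip.camera('scene')
b=np.clip(b.astype(float)*1.5,0,255).astype(np.uint8)
crop('scene',b,310,180,40,9,'e3.png')
print([ (np.round(d['location'],3),d['conf']) for d in manip.spot_point('tray','scene')])
print([ (np.round(d['location'],3),d['conf']) for d in manip.find_in('tray','scene')])
"
```

```text
t 15.47 pos [ 0.7002 -0.      0.1319] jaw 14.47 tilt 0.21 q6 -0.34 w 0.152 F [-2.7  0.5 -1.9]
shift [-0.0016 -0.006   0.0914] turn 0.07
[(array([ 0.344,  0.05 , -0.001]), 0.93), (array([ 0.503,  0.218, -0.004]), 0.75), (array([0.501, 0.331, 0.005]), 0.55)]
[(array([0.353, 0.038, 0.015]), 0.74), (array([ 0.35 , -0.141,  0.013]), 0.37)]
```

View pics/e3.png

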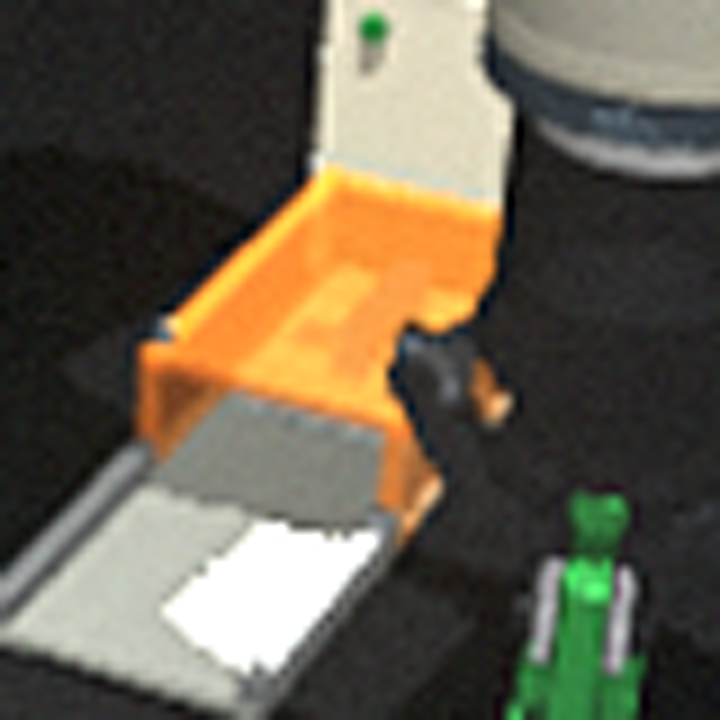

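The network puts the tray origin at (0.501, 0.331), 115 mm inside the mouth, so it is home. Now I set the stick down at its old spot.

Call:
step_arm(
  series=[
    [-0.0016,-0.005,0.03,0,0.0],
    [-0.0016,-0.005,0.06,0,0.0],
    [-0.0016,-0.005,0.08,0,0.0],
    [-0.0016,-0.005,0.088,0,0.0],
    [-0.0016,-0.005,0.091,0,0.0],
    [-0.0016,-0.005,0.092,0,0.0],
    [-0.0016,-0.005,0.092,0,0.0],
  ],
)

```text
clock: 16.2
eef_pos: [0.6914, -0.0052, 0.0414]
tool_rot: [1.926, 2.481, 0.001]
contact_force: [-0.6, -0.1, -2.1]
width: 0.155
```

Call:
step_arm(
  series=[
    [0,0,0,0,0.015],
    [0,0,0,0,0.02],
    [0,0,0,0,0.03],
    [0,0,0,0,0.035],
    [0,0,-0.03,0,0.035],
    [0,0,-0.07,0,0.035],
    [0,0,-0.11,0,0.035],
    [0,0,-0.15,0,0.035],
  ],
)

```text
clock: 16.87
eef_pos: [0.6906, -0.005, 0.1921]
tool_rot: [-1.926, -2.482, 0.0]
contact_force: [0.5, 0.4, 0.1]
width: 0.411
```

```bash
python3 -c "
from h import *
go(.476,-.389,.22,-11.6)
b=manip.camera('scene')
b=np.clip(b.astype(float)*1.4,0,255).astype(np.uint8)
crop('scene',b,310,205,65,6,'e4.png')
for q in ('tray','push_stick','trip_hinge'): print([ (np.round(d['location'],3),d['conf']) for d in manip.spot_point(q,'scene')])
"
```

```text
t 16.87 pos [ 0.6906 -0.005   0.1921] jaw 14.37 tilt 0.01 q6 -0.34 w 0.411 F [0.5 0.4 0.1]
shift [-0.3188 -0.3032 -0.0278] turn 25.97
[(array([0.343, 0.052, 0.001]), 0.79), (array([0.505, 0.332, 0.004]), 0.52)]
[(array([0.202, 0.278, 0.001]), 0.89), (array([0.679, 0.041, 0.   ]), 0.88)]
[(array([ 0.477, -0.387,  0.101]), 0.64), (array([ 0.492, -0.32 ,  0.001]), 0.19)]
```

View pics/e4.png

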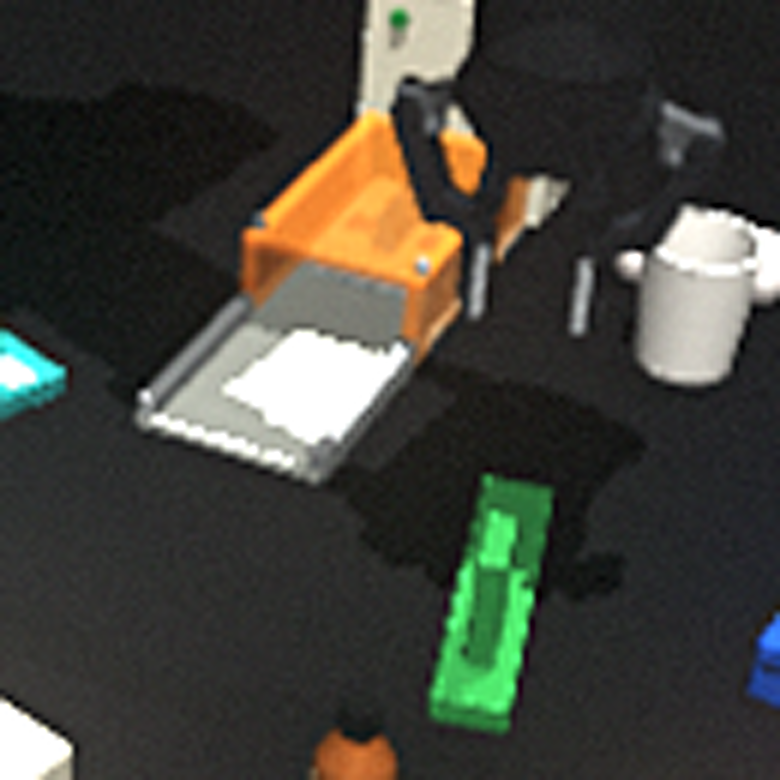

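```bash
python3 -c "
from h import *
go(.481,-.390,.235,-12)
"
```

```text
t 17.07 pos [ 0.6915 -0.0051  0.1919] jaw 14.37 tilt 0.17 q6 -0.34 w 0.406 F [ 0.1 -0.2 -0.6]
shift [-0.3207 -0.2993 -0.0436] turn 26.37
```

Call:
step_arm(
  series=[
    [-0.02,-0.02,-0.043,7,0.045],
    [-0.32,-0.299,-0.043,26.4,0.045],
    [-0.32,-0.299,-0.043,26.4,0.045],
    [-0.32,-0.299,-0.043,26.4,0.045],
    [-0.32,-0.299,-0.043,26.4,0.045],
    [-0.32,-0.299,-0.043,26.4,0.045],
    [-0.32,-0.299,-0.043,26.4,0.045],
    [-0.32,-0.299,-0.043,26.4,0.045],
  ],
  grip_force=60,
)

```text
clock: 17.73
eef_pos: [0.5379, -0.2819, 0.2295]
tool_rot: [-2.44, -1.975, 0.001]
contact_force: [0.6, -1.4, -0.0]
width: 0.527
```

```bash
python3 -c "
from h import *
go(.481,-.390,.235,-12)
"
```

```text
t 17.73 pos [ 0.5379 -0.2819  0.2295] jaw -12.02 tilt 0.13 q6 -0.37 w 0.527 F [ 0.6 -1.4 -0. ]
shift [-0.1175 -0.0332 -0.0055] turn -0.02
```

Call:
step_arm(
  series=[
    [-0.1175,-0.033,-0.005,0,0.045],
    [-0.1175,-0.033,-0.005,0,0.045],
    [-0.1175,-0.033,-0.005,0,0.045],
    [-0.1175,-0.033,-0.005,0,0.045],
    [-0.1175,-0.033,-0.005,0,0.045],
  ],
)

```text
clock: 18.15
eef_pos: [0.4814, -0.3902, 0.2344]
tool_rot: [-2.444, -1.971, 0.0]
contact_force: [0.2, 0.5, 0.0]
width: 0.526
```

```bash
python3 -c "
from h import *
go(.481,-.390,.145,-12)
b=manip.camera('scene')
b=np.clip(b.astype(float)*1.7,0,255).astype(np.uint8)
crop('scene',b,185,255,60,6,'f1.png')
for q in ('trip_hinge',): print([ (np.round(d['location'],3),d['conf']) for d in manip.spot_point(q,'scene')])
"
```

```text
t 18.15 pos [ 0.4814 -0.3902  0.2344] jaw -12.22 tilt 0.12 q6 -0.56 w 0.526 F [0.2 0.5 0. ]
shift [ 0.     -0.0003  0.0894] turn -0.22
[(array([ 0.478, -0.388,  0.102]), 0.59)]
```

View pics/f1.png

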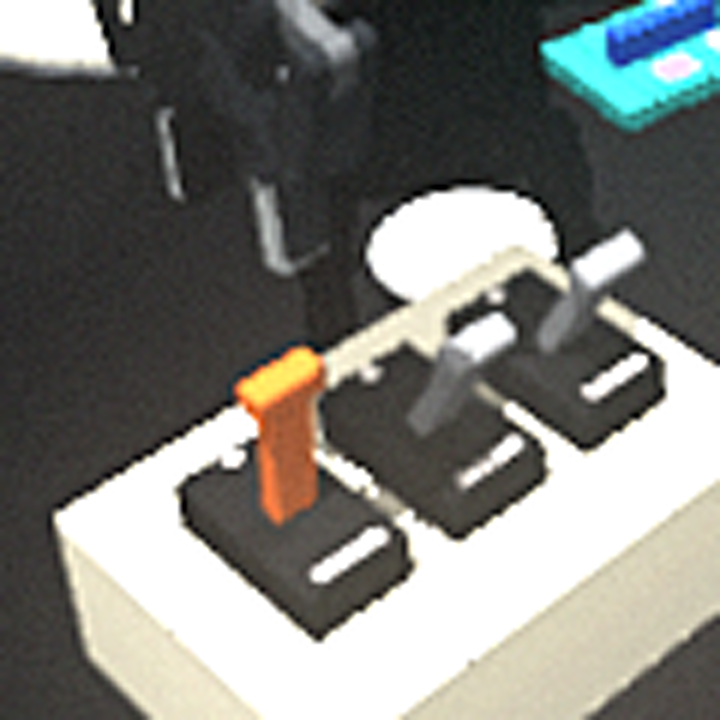

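```bash
python3 -c "
from h import *
u=np.array([np.cos(np.radians(-12)),np.sin(np.radians(-12)),0])
c=np.array([.4814,-.3902,0])
for z,s in ((.24,0),(.24,.023),(.24,-.023),(.24,.037),(.175,0),(.145,0)): print(z,s,(proj('scene',c+u*s+[0,0,z])[0]-[125,195]+.5)*6)
"
```

```text
0.24 0 [248.23681909 218.38382361]
0.24 0.023 [289.86634793 248.0342986 ]
0.24 -0.023 [208.07312839 189.77738629]
0.24 0.037 [315.95828823 266.61818473]
0.175 0 [271.61555392 366.21230585]
0.145 0 [281.71048316 430.04459101]
```

Call:
step_arm(
  series=[
    [0,0,0.03,0,0.045],
    [0,0,0.055,0,0.045],
    [0,0,0.07,0,0.045],
    [0,0,0.08,0,0.045],
    [0,0,0.09,0,0.045],
    [0,0,0.09,0,0.045],
  ],
)

```text
clock: 18.75
eef_pos: [0.4829, -0.3876, 0.1441]
tool_rot: [-2.439, -1.976, 0.0]
contact_force: [-0.8, 0.3, -0.2]
width: 0.527
```

```bash
python3 -c "
from h import *
u=np.array([np.cos(np.radians(-12)),np.sin(np.radians(-12))])
h=np.array([.4765,-.3888])
go(*(h-u*.035),.145,-12)
b=manip.camera('scene')
b=np.clip(b.astype(float)*1.7,0,255).astype(np.uint8)
crop('scene',b,185,255,60,6,'f2.png')
"
```

```text
t 18.75 pos [ 0.4829 -0.3876  0.1441] jaw -11.97 tilt 0.14 q6 -0.56 w 0.527 F [-0.8  0.3 -0.2]
shift [-0.0025 -0.041  -0.0008] turn 0.03
```

View pics/f2.png

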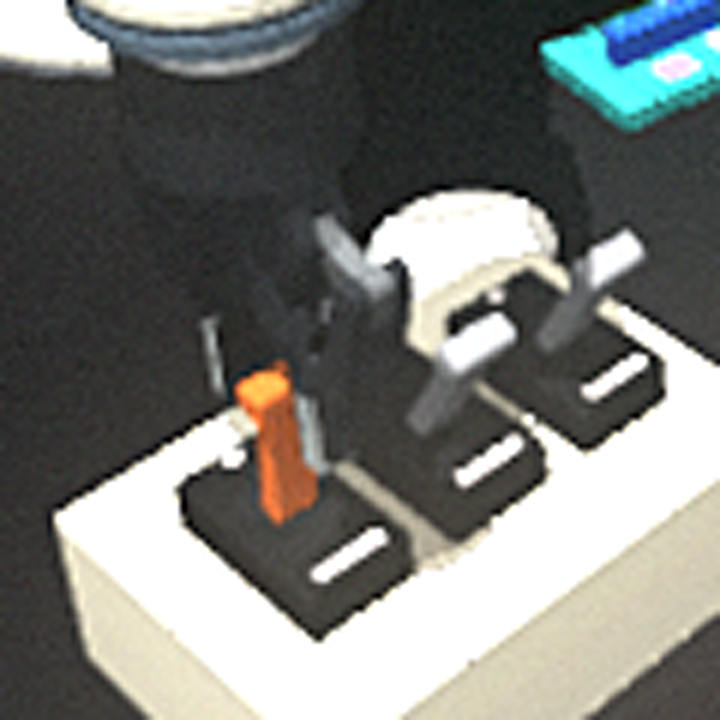

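```bash
python3 -c "
from h import *
u=np.array([np.cos(np.radians(-12)),np.sin(np.radians(-12)),0]);w=np.array([-u[1],u[0],0])
c=np.array([.4829,-.3876,0]);h=np.array([.4765,-.3888,0])
f=lambda p:np.round((proj('scene',p)[0]-[125,195]+.5)*6)
for z in(.15,.17):
  for s in(.0225,.037,-.0225):
    for t in(-.011,.011): print('finger',z,s,t,f(c+u*s+w*t+[0,0,z]))
print('hinge',f(h+[0,0,.102]))
for a in (0,.1,-.1,.2):
  for t in (-.015,.015): print('lever top lean',a,t,f(h+u*np.sin(a)*.073+w*t+[0,0,.102+.073*np.cos(a)]))
"
```

```text
finger 0.15 0.0225 -0.011 [301. 464.]
finger 0.15 0.0225 0.011 [352. 431.]
finger 0.15 0.037 -0.011 [327. 484.]
finger 0.15 0.037 0.011 [378. 451.]
finger 0.15 -0.0225 -0.011 [225. 403.]
finger 0.15 -0.0225 0.011 [276. 372.]
finger 0.17 0.0225 -0.011 [295. 421.]
finger 0.17 0.0225 0.011 [347. 389.]
finger 0.17 0.037 -0.011 [321. 441.]
finger 0.17 0.037 0.011 [373. 408.]
finger 0.17 -0.0225 -0.011 [218. 360.]
finger 0.17 -0.0225 0.011 [269. 330.]
hinge [288. 510.]
lever top lean 0 -0.015 [228. 380.]
lever top lean 0 0.015 [299. 338.]
lever top lean 0.1 -0.015 [240. 391.]
lever top lean 0.1 0.015 [311. 349.]
lever top lean -0.1 -0.015 [216. 371.]
lever top lean -0.1 0.015 [287. 330.]
lever top lean 0.2 -0.015 [253. 403.]
lever top lean 0.2 0.015 [324. 360.]
```

Call:
step_arm(
  series=[
    [-0.002,-0.008,0,0,0.045],
    [-0.002,-0.016,0,0,0.045],
    [-0.002,-0.024,0,0,0.045],
    [-0.002,-0.032,0,0,0.045],
    [-0.002,-0.038,0,0,0.045],
    [-0.002,-0.042,0,0,0.045],
  ],
)

```text
clock: 19.3
eef_pos: [0.4405, -0.382, 0.1461]
tool_rot: [2.442, 1.976, 0.0]
contact_force: [3.6, -1.1, 0.2]
width: 0.532
```

Call:
step_arm(
  series=[
    [0,-0.002,0,0,0.045],
    [0,-0.004,0,0,0.045],
  ],
)

```text
clock: 19.47
eef_pos: [0.4374, -0.3813, 0.1459]
tool_rot: [2.442, 1.976, 0.0]
contact_force: [3.1, -0.9, -0.5]
width: 0.525
```

```bash
python3 -c "
from h import *
u=np.array([np.cos(np.radians(-12)),np.sin(np.radians(-12))])
h=np.array([.4765,-.3888])
go(*(h-u*.044),.145,-12)
b=manip.camera('scene')
b=np.clip(b.astype(float)*1.7,0,255).astype(np.uint8)
crop('scene',b,185,255,60,6,'f3.png')
"
```

```text
t 19.47 pos [ 0.4374 -0.3813  0.1459] jaw -12.05 tilt 0.01 q6 -0.61 w 0.525 F [ 3.1 -0.9 -0.5]
shift [ 0.0008 -0.0042  0.0009] turn -0.05
```

View pics/f3.png

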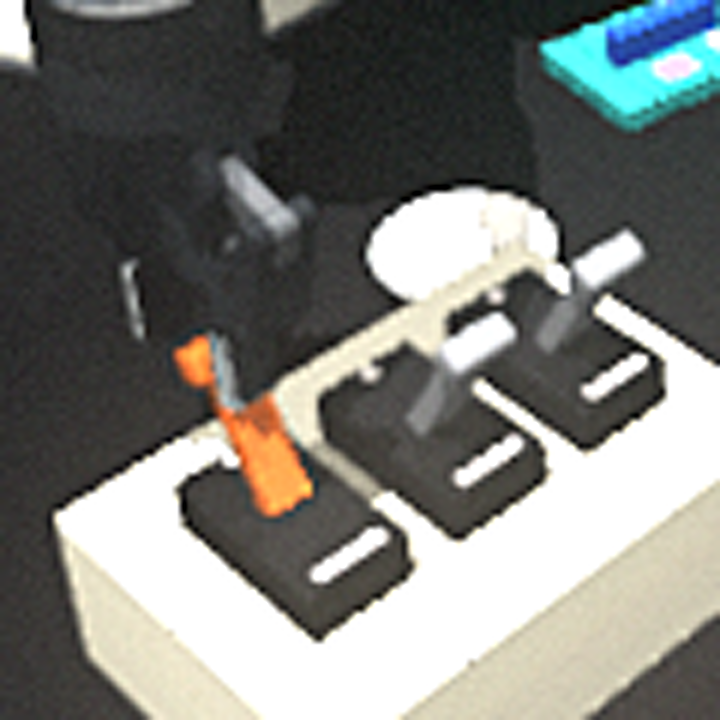

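Lever swinging to the dot side (force about 3 N, only friction). I continue to the hard stop.

Call:
step_arm(
  series=[
    [0,-0.002,0,0,0.045],
    [0,-0.004,0,0,0.045],
  ],
)

```text
clock: 19.68
eef_pos: [0.4337, -0.3804, 0.1457]
tool_rot: [2.442, 1.977, 0.0]
contact_force: [2.8, -1.0, -1.5]
width: 0.527
```

Call:
step_arm(
  series=[
    [0,-0.0015,0,0,0.045],
    [0,-0.003,0,0,0.045],
  ],
)

```text
clock: 19.85
eef_pos: [0.4319, -0.3803, 0.1461]
tool_rot: [2.44, 1.975, 0.002]
contact_force: [14.6, -0.6, -1.3]
width: 0.527
```

Call:
step_arm(
  series=[
    [0,-0.001,0,0,0.045],
    [0,-0.0015,0,0,0.045],
  ],
)

```text
clock: 20.02
eef_pos: [0.4314, -0.3804, 0.1465]
tool_rot: [2.439, 1.973, 0.003]
contact_force: [17.7, -1.3, -1.8]
width: 0.525
```

```bash
python3 -c "
from h import *
u=np.array([np.cos(np.radians(-12)),np.sin(np.radians(-12))])
h=np.array([.4765,-.3888])
go(*(h+u*.035),.145,-12)
b=manip.camera('scene')
b=np.clip(b.astype(float)*1.7,0,255).astype(np.uint8)
crop('scene',b,185,255,60,6,'f4.png')
"
```

```text
t 20.02 pos [ 0.4314 -0.3804  0.1465] jaw -12.04 tilt 0.29 q6 -0.62 w 0.525 F [17.7 -1.3 -1.8]
shift [0.0012 0.0809 0.0019] turn -0.04
```

View pics/f4.png

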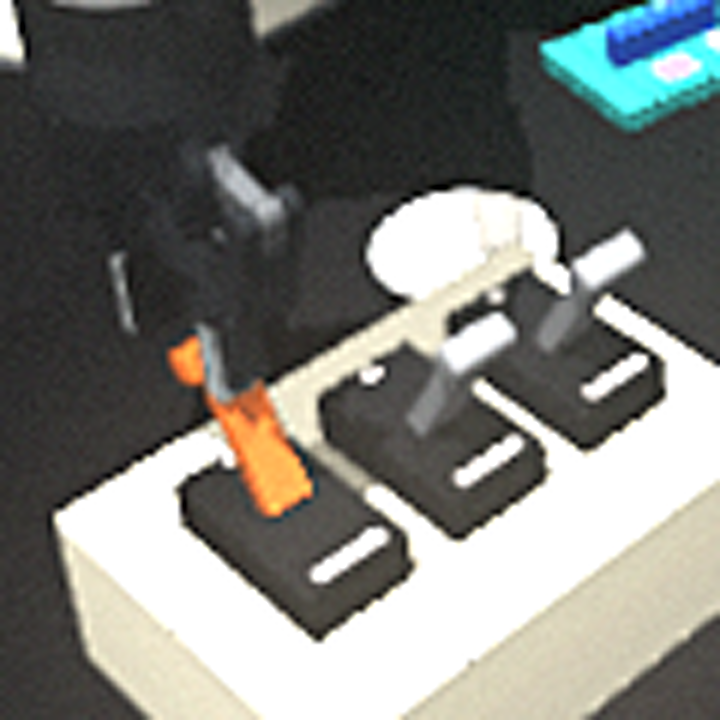

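Call:
step_arm(
  series=[
    [0.001,0.002,0,0,0.045],
    [0.001,0.01,0.001,0,0.045],
    [0.001,0.02,0.001,0,0.045],
    [0.001,0.03,0.001,0,0.045],
    [0.001,0.04,0.001,0,0.045],
    [0.001,0.05,0.001,0,0.045],
    [0.001,0.06,0.001,0,0.045],
    [0.001,0.07,0.001,0,0.045],
  ],
)

```text
clock: 20.73
eef_pos: [0.499, -0.3932, 0.1447]
tool_rot: [-2.442, -1.977, 0.0]
contact_force: [-2.6, 1.2, 1.5]
width: 0.526
```

Call:
step_arm(
  series=[
    [0,0.004,0,0,0.045],
    [0,0.008,0,0,0.045],
  ],
)

```text
clock: 20.9
eef_pos: [0.5062, -0.3947, 0.1444]
tool_rot: [-2.441, -1.976, 0.0]
contact_force: [-3.6, 0.0, -1.7]
width: 0.528
```

Call:
step_arm(
  series=[
    [0,0.002,0,0,0.045],
    [0,0.004,0,0,0.045],
  ],
)

```text
clock: 21.07
eef_pos: [0.5095, -0.3954, 0.1445]
tool_rot: [-2.441, -1.976, 0.0]
contact_force: [-2.4, 0.9, -0.6]
width: 0.529
```

```bash
python3 -c "
from h import *
u=np.array([np.cos(np.radians(-12)),np.sin(np.radians(-12))])
h=np.array([.4765,-.3888])
go(*(h+u*.046),.145,-12)
"
```

```text
t 21.07 pos [ 0.5095 -0.3954  0.1445] jaw -12.03 tilt 0.04 q6 -0.54 w 0.529 F [-2.4  0.9 -0.6]
shift [-0.0004  0.0124 -0.0005] turn -0.03
```

Call:
step_arm(
  series=[
    [0,0.004,0,0,0.045],
    [0,0.007,0,0,0.045],
  ],
)

```text
clock: 21.23
eef_pos: [0.5166, -0.397, 0.1448]
tool_rot: [-2.442, -1.976, -0.0]
contact_force: [-2.7, 1.9, -1.2]
width: 0.522
```

Call:
step_arm(
  series=[
    [0,0.0015,0,0,0.045],
    [0,0.003,0,0,0.045],
  ],
)

```text
clock: 21.4
eef_pos: [0.5196, -0.3977, 0.1449]
tool_rot: [2.442, 1.976, 0.0]
contact_force: [-2.2, 0.4, -0.4]
width: 0.527
```

Call:
step_arm(
  series=[
    [0,0.001,0,0,0.045],
    [0,0.002,0,0,0.045],
  ],
)

```text
clock: 21.57
eef_pos: [0.5213, -0.398, 0.1448]
tool_rot: [-2.442, -1.976, 0.0]
contact_force: [-7.2, 1.0, -0.1]
width: 0.528
```

Call:
step_arm(
  series=[
    [0,0.001,0,0,0.045],
    [0,0.002,0,0,0.045],
  ],
)

```text
clock: 21.73
eef_pos: [0.5218, -0.3981, 0.1444]
tool_rot: [-2.44, -1.975, 0.003]
contact_force: [-16.5, 0.9, 4.4]
width: 0.529
```

Call:
step_arm(
  series=[
    [0,0.0005,0,0,0.045],
    [0,0.001,0,0,0.045],
  ],
)

```text
clock: 21.9
eef_pos: [0.5219, -0.3981, 0.1443]
tool_rot: [-2.439, -1.974, 0.004]
contact_force: [-19.9, 2.0, 5.8]
width: 0.526
```

```bash
python3 -c "
from h import *
u=np.array([np.cos(np.radians(-12)),np.sin(np.radians(-12))])
h=np.array([.4765,-.3888])
go(*(h+u*.04),.145,-12)
b=manip.camera('scene')
b=np.clip(b.astype(float)*1.7,0,255).astype(np.uint8)
crop('scene',b,185,255,60,6,'f5.png')
"
```

```text
t 21.9 pos [ 0.5219 -0.3981  0.1443] jaw -12.03 tilt 0.29 q6 -0.53 w 0.526 F [-19.9   2.    5.8]
shift [-0.0004 -0.0064 -0.0007] turn -0.03
```

View pics/f5.png

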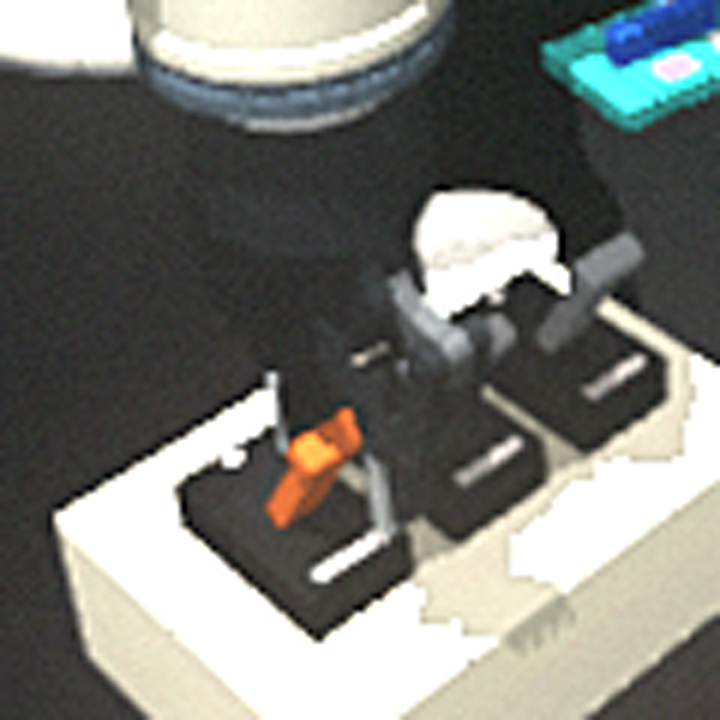

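Call:
step_arm(
  series=[
    [0,-0.004,0,0,0.045],
    [0,-0.007,0,0,0.045],
    [0,-0.007,-0.02,0,0.045],
    [0,-0.007,-0.055,0,0.045],
    [0,-0.007,-0.095,0,0.045],
    [0,-0.007,-0.13,0,0.045],
  ],
)

```text
clock: 22.45
eef_pos: [0.5178, -0.3973, 0.2772]
tool_rot: [2.441, 1.976, 0.001]
contact_force: [1.6, -0.7, 0.2]
width: 0.53
```

Call:
step_arm(
  series=[
    [0.0,-0.15,-0.06,0,0.045],
    [0.0,-0.15,-0.06,0,0.045],
    [0.0,-0.15,-0.06,0,0.045],
    [0.0,-0.15,-0.06,0,0.045],
    [0.0,-0.15,-0.06,0,0.045],
    [0,-0.15,-0.06,0,0.045],
  ],
)

```text
clock: 22.95
eef_pos: [0.3702, -0.3663, 0.3363]
tool_rot: [2.441, 1.972, 0.001]
contact_force: [-0.1, -0.3, 0.8]
width: 0.525
```

```bash
python3 -c "
from h import *
go(.35,-.38,.3,-12)
b=manip.camera('scene');a=manip.camera('top')
cv2.imwrite('pics/g1.png',cv2.resize(b[100:330,110:430,::-1],None,fx=2.5,fy=2.5,interpolation=cv2.INTER_CUBIC))
cv2.imwrite('pics/g2.png',cv2.resize(a[70:250,95:395,::-1],None,fx=2.6,fy=2.6,interpolation=cv2.INTER_CUBIC))
for c in('scene','top'):
  for q in ('tray','push_stick','stop'): print(c,q,[ (np.round(d['location'],3),d['conf']) for d in manip.spot_point(q,c)])
"
```

```text
t 22.95 pos [ 0.3702 -0.3663  0.3363] jaw -12.12 tilt 0.2 q6 -0.68 w 0.525 F [-0.1 -0.3  0.8]
shift [-0.0176 -0.017   0.0363] turn -0.12
scene tray [(array([ 0.344,  0.054, -0.   ]), 0.83), (array([0.502, 0.331, 0.007]), 0.49)]
scene push_stick [(array([0.207, 0.276, 0.001]), 0.84), (array([0.677, 0.039, 0.002]), 0.75), (array([0.502, 0.33 , 0.004]), 0.56)]
scene stop [(array([0.5  , 0.385, 0.003]), 0.92), (array([0.503, 0.215, 0.004]), 0.41)]
top tray [(array([0.345, 0.055, 0.001]), 0.72)]
top push_stick [(array([ 0.196,  0.278, -0.002]), 0.87)]
top stop []
```

View pics/g1.png

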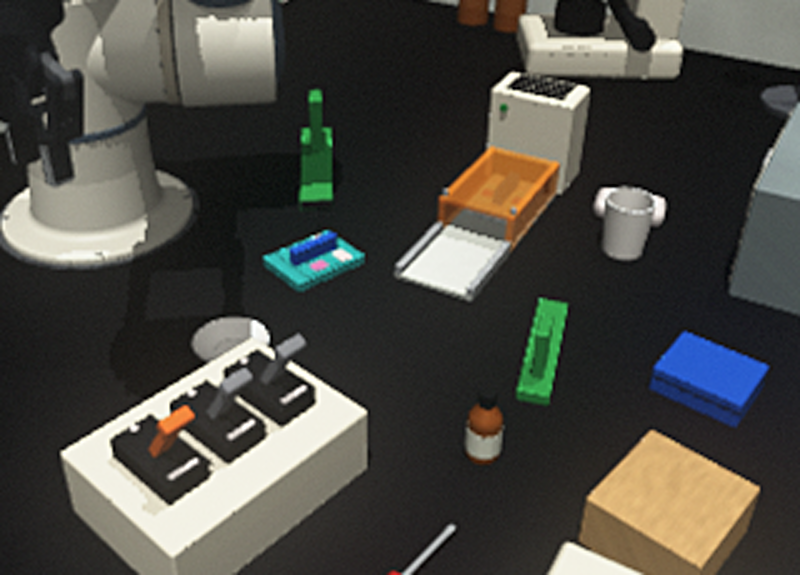

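View pics/g2.png

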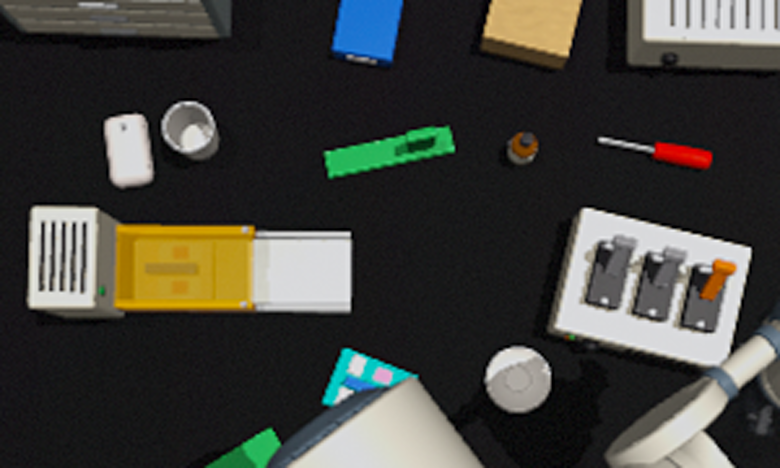

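```bash
python3 -c "
from h import *
print(back('top',np.array([95,70])+np.array([[145,268],[199,268],[118,268],[254,268]])/2.6-.5,.042))
a=manip.camera('top');crop('top',a,165,173,30,12,'g3.png')"
```

```text
[[0.49926714 0.36516053 0.042     ]
 [0.5015084  0.2916333  0.042     ]
 [0.49814787 0.40187943 0.042     ]
 [0.50379491 0.21662162 0.042     ]]
```

View pics/g3.png

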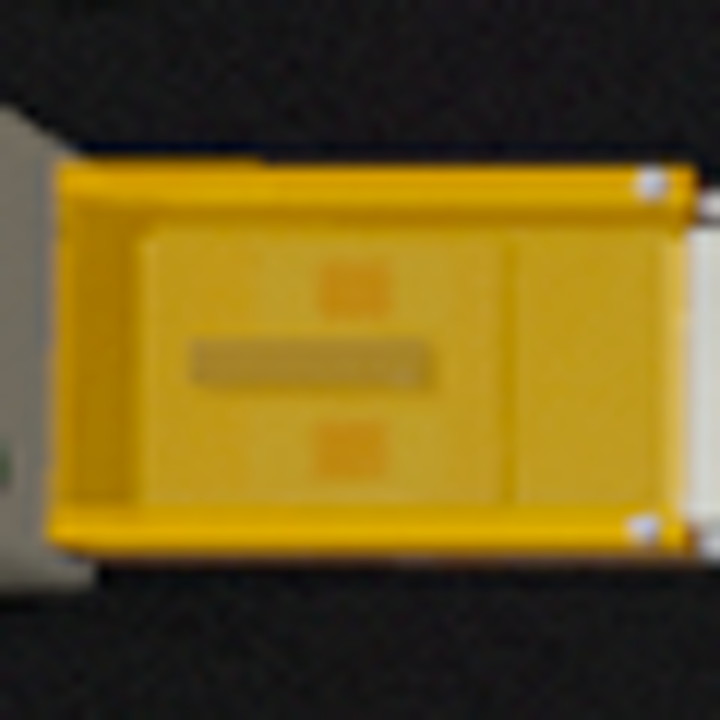

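The tray front edge (pixel column about 140) is against the stop's dark face, and the spine centre works out at y≈0.328 against the expected 0.330. The tray is home, so I hand in.

```bash
python3 -c "
from cell import manip
print(manip.hand_in())"
```

```text
the job is handed in; nothing more can be done
None
```

I completed every step in the order asked and handed the job in at about 23 s of the 72 s allowed.

**What I did**
- **Tray:** I set the silver tray lengthways on the open bed, then pushed it in with the small green stick until it met the stop. The wrist force peaked at about 52 N as it hit.
- **Push stick:** I stood it back on its base on the bare bench, within about 5–8 mm of where it started.
- **Orange lever:** I pushed it fully off to the hard stop (about 18 N), then threw it fully on to the hard stop (about 20 N).

**Last checks**
- **Tray home:** The top view shows its front edge against the stop. From the scene view, the network puts the tray's centre 115 mm inside the mouth. My own measurement from the top view gives about 113 mm, within measuring error.
- **Levers:** Both grey levers are still on, and the orange lever leans the same way.
- **Bench:** The bystanders and look-alikes appear unmoved in the pictures. The arm hid part of the turquoise tray and the large stick in the last top view, but the scene view shows both in place.
- **Missed by the networks:** In the last top picture, the network did not report the small stick or the tray under the amber guard. Both are plainly visible there.

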